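# Weigh out cereal biscuits from a spouted carton

## Task

Pull the folded spout at the end of the cereal carton right down, then tip the carton over the kitchen scale's tray until every biscuit in it has slid out into the tray, and lay the empty carton back down flat and lengthwise on the middle of its dark wooden board with the spout folded shut again. Top up the tray biscuit by biscuit with loose ones from the other board until the scale's needle has reached the broad 180 g mark at the bottom of its dial, and stop there (less than a biscuit over); the spare biscuits stay lying on their board or the counter. Do not disturb the mug, the jar or the spoon.

Things in the scene. Friction and masses are not known exactly. Their poses are not given: they have to be found in the camera images.
- carton: plain card carton lying flat, closed but for the spout end: 204 (x) x 52 (y) x 46 (z) mm, walls 4 mm, 0.24 kg empty; origin at the centre of its underside, spout end at -x, z up. Its rigid sides (52 mm apart) can be gripped from above at the middle. Holds 2 to 4 biscuits in single file
- spout_tab (a point): centre of the cross bar (10 mm thick, 40 mm long along y, round ends) at the end of the spout's tab, 75 mm from the hinge; 30 mm above the carton's top when shut. Spout: the -x end panel, 4 mm thick, 50 mm wide, then a tab 28 mm wide. Hinge along y at carton x = -102, z = 1 mm; the bar lies 5 mm outside the panel's inner face. Pinched lightly by its two ends the bar turns between the fingers
- spout (a joint): spout angle in rad: 0 shut (panel upright), grows as its top swings out and down to the stop at 1.5, nearly level with the carton's floor, so that biscuits slide out over it once the carton is tilted some 35 degrees spout end down. A stiff fold: it stays where left, about 0.3 N at the bar moves it
- carton_board: thick dark wooden board under the carton, fixed, 200 (x) x 130 (y) x 20 (z) mm; origin 50 mm towards -x from the centre of its underside; the spout opens out beyond its -x edge
- carton_spot (a point): middle of the carton's place, on top of its board, 5 mm towards -x from the board's middle; the carton starts within 30 mm of it
- biscuit_board: paler wooden board with the loose biscuits, fixed, 270 (x) x 190 (y) x 6 (z) mm; origin at the centre of its underside
- scale: kitchen spring scale, fixed: white housing 170 x 180 x 40 mm high with a round dial (120 mm across, tilted up 45 degrees) on its +x side that reaches 195 mm from the middle and 92 mm high; origin at the centre of the housing's underside, x towards the dial
- tray_floor (a point): centre of the inner floor of the scale's open steel tray: 210 (x) x 220 (y) mm outside, walls 4 mm thick, floor 4 mm, rim 31 mm above this point. The floor starts 76 mm above the counter and sinks 1 mm per 10 g, at most 30 mm. The point has the scale's axes
- needle (a joint): scale reading: needle angle in rad clockwise from the top of the dial, 1 degree (0.01745 rad) per gram; 0 empty, pi (straight down, broad black mark) at 180 g; ticks every 30 g; stops at 300 g
- C1: biscuit in the carton at the start, or absent: a pillow-shaped toasted wheat biscuit, 46 (x) x 36 (y) x 26 (z) mm, 30 g give or take a tenth; origin at its centre; dry and rather slippery (friction about 0.3)
- C2: biscuit in the carton at the start, or absent: a pillow-shaped toasted wheat biscuit, 46 (x) x 36 (y) x 26 (z) mm, 30 g give or take a tenth; origin at its centre; dry and rather slippery (friction about 0.3)
- C3: biscuit in the carton at the start, or absent: a pillow-shaped toasted wheat biscuit, 46 (x) x 36 (y) x 26 (z) mm, 30 g give or take a tenth; origin at its centre; dry and rather slippery (friction about 0.3)
- C4: biscuit in the carton at the start, or absent: a pillow-shaped toasted wheat biscuit, 46 (x) x 36 (y) x 26 (z) mm, 30 g give or take a tenth; origin at its centre; dry and rather slippery (friction about 0.3)
- L1: loose biscuit on the biscuit board: a pillow-shaped toasted wheat biscuit, 46 (x) x 36 (y) x 26 (z) mm, 30 g give or take a tenth; origin at its centre; dry and rather slippery (friction about 0.3)
- L2: loose biscuit on the biscuit board: a pillow-shaped toasted wheat biscuit, 46 (x) x 36 (y) x 26 (z) mm, 30 g give or take a tenth; origin at its centre; dry and rather slippery (friction about 0.3)
- L3: loose biscuit on the biscuit board: a pillow-shaped toasted wheat biscuit, 46 (x) x 36 (y) x 26 (z) mm, 30 g give or take a tenth; origin at its centre; dry and rather slippery (friction about 0.3)
- L4: loose biscuit on the biscuit board: a pillow-shaped toasted wheat biscuit, 46 (x) x 36 (y) x 26 (z) mm, 30 g give or take a tenth; origin at its centre; dry and rather slippery (friction about 0.3)
- L5: loose biscuit on the biscuit board: a pillow-shaped toasted wheat biscuit, 46 (x) x 36 (y) x 26 (z) mm, 30 g give or take a tenth; origin at its centre; dry and rather slippery (friction about 0.3)
- mug: white mug, 80 mm wide, 80 mm high, bystander; origin at the centre of its underside
- jar: closed amber jar, 76 mm wide, 80 mm high, bystander; origin at the centre of its underside
- spoon: wooden spoon lying down, bystander
Not all that is in view belongs to the job. What is shaped like the L1 but blue or purple is not meant.

How it is judged:
On the way, in this order (a step that is already met when the one before it is completed fails the run):
1. the spout is pulled out and down (more than 1.0 rad) (value of joint spout above 1 rad), for 0.2 s.
2. the carton is tilted (over 0.2 rad) with its spout open over the tray (angle between carton's own z axis and vertical above 0.2 rad and value of joint spout above 0.9 rad and horizontal distance between spout_tab and tray_floor below 0.17 m).
3. every biscuit of the carton is in the tray (x of C1 in the frame of tray_floor between -0.105 and 0.105 m and y of C1 in the frame of tray_floor between -0.11 and 0.11 m and z of C1 in the frame of tray_floor between 0 and 0.1 m and x of C2 in the frame of tray_floor between -0.105 and 0.105 m and y of C2 in the frame of tray_floor between -0.11 and 0.11 m and z of C2 in the frame of tray_floor between 0 and 0.1 m and x of C3 in the frame of tray_floor between -0.105 and 0.105 m and y of C3 in the frame of tray_floor between -0.11 and 0.11 m and z of C3 in the frame of tray_floor between 0 and 0.1 m and x of C4 in the frame of tray_floor between -0.105 and 0.105 m and y of C4 in the frame of tray_floor between -0.11 and 0.11 m and z of C4 in the frame of tray_floor between 0 and 0.1 m), for 0.3 s.
At the end, for the whole second after the job is handed in: All carton biscuits in the tray; needle steady at 3.0 to 3.88 rad (172 to 222 g); carton flat (0.1 rad) on its board within 50 mm of its spot and 0.4 rad of the board's length, spout under 0.2 rad; loose biscuits in the tray or lying on board or counter (all of step 3 and value of joint needle between 3 and 3.88 rad and velocity of joint needle between -0.1 and 0.1 rad/s and angle between carton's own z axis and vertical below 0.1 rad and horizontal distance between carton and carton_spot below 0.05 m and height (world z) of carton below 0.028 m and angle between the x axis of carton and the x axis of carton_board, either way round below 0.4 rad and linear speed of carton below 0.02 m/s and value of joint spout below 0.2 rad and ((x of L1 in the frame of tray_floor between -0.105 and 0.105 m and y of L1 in the frame of tray_floor between -0.11 and 0.11 m and z of L1 in the frame of tray_floor between 0 and 0.1 m) or height (world z) of L1 below 0.05 m) and ((x of L2 in the frame of tray_floor between -0.105 and 0.105 m and y of L2 in the frame of tray_floor between -0.11 and 0.11 m and z of L2 in the frame of tray_floor between 0 and 0.1 m) or height (world z) of L2 below 0.05 m) and ((x of L3 in the frame of tray_floor between -0.105 and 0.105 m and y of L3 in the frame of tray_floor between -0.11 and 0.11 m and z of L3 in the frame of tray_floor between 0 and 0.1 m) or height (world z) of L3 below 0.05 m) and ((x of L4 in the frame of tray_floor between -0.105 and 0.105 m and y of L4 in the frame of tray_floor between -0.11 and 0.11 m and z of L4 in the frame of tray_floor between 0 and 0.1 m) or height (world z) of L4 below 0.05 m) and ((x of L5 in the frame of tray_floor between -0.105 and 0.105 m and y of L5 in the frame of tray_floor between -0.11 and 0.11 m and z of L5 in the frame of tray_floor between 0 and 0.1 m) or height (world z) of L5 below 0.05 m)); the robot touches nothing.
It fails at once if the mug is disturbed (moved over 30 mm) (distance of mug from where it was at the start of the episode above 0.03 m).
It fails at once if the jar is disturbed (moved over 30 mm) (distance of jar from where it was at the start of the episode above 0.03 m).
It fails at once if the spoon is disturbed (moved over 30 mm) (distance of spoon from where it was at the start of the episode above 0.03 m).
Of C1, C2, C3, C4 only 2 to 4 are there at a start; the rules pass over those that are not, and their reading is None.
At some moment in a run one of L1, L2, L3, L4, L5, carton may be knocked a few centimetres aside while the robot is not near it.
It also fails if it takes over 210 s, if anything falls off the work surface, if the arm or the gripper's body presses on something with over 40 N, if the wrist force passes 120 N, or if a joint passes its speed limit or range.

## Robot

A 6-joint arm with a two-finger parallel gripper is mounted at the origin on the work surface. World frame = base frame: x ahead of the robot, y to its left, z up, the work surface at z = 0. Lengths are in m, angles in rad, forces in N, time in s.
With the tool pointing down it reaches from about 0.3 to 1 m from the base axis. Payload 5.1 kg.
Tool frame: the origin (TCP) lies between the finger pads; the fingertips stand robot.finger_overhang ahead of it and the grasp point (between the pads) lies 5 mm behind it (robot.finger_overhang is the distance from the TCP to the fingertips, in m); z points along the fingers, y is the direction in which the jaws open and shut (so a half turn about z gives the same grasp; the last joint's range is limited). The gripper opens to 95 mm and grips with 3 to 60 N. Pads are 20 mm wide; open, the fingers measure 119 mm over their backs; the gripper's body (75 mm by 180 mm) begins 59 mm behind the grasp point.
Start: joints at [-1.318, 0.124, 1.65, -0, 1.367, -0.083], TCP at [0.214, -0.614, 0.229] pointing down, gripper open.
Joint ranges: [-2.61, 2.61], [-1.02, 2.33], [0.03, 2.71], [-1.35, 4.49], [0.32, 2.68], [-2.91, 2.91]. Speed limits (rad/s): [2.57, 2.57, 3.14, 3.14, 3.14, 3.14].

## Interface

Orientations are given as a unit quaternion [x, y, z, w].
In Python, from cell import sensors, viewer, workorder, robot gives the robot as it stands.
- The arm moves only by the shell command python3 -m handwheel 'ROWS'. ROWS is JSON, a list of rows, each a list of 3 entries, a list of its own where there are three numbers: the shift along the tool's x, y, z each as a share of 0.3 m, from -1 to 1, then the turn, a rotation vector about the tool's x, y, z each as a share of pi/2 rad, from -1 to 1, then the closure, from 0 (fully open) to 1 (shut). In form: [[[tx, ty, tz], [wx, wy, wz], jaw], ...]. A call has 1 to 8 rows; each row is the pose to reach, as a shift and turn from the pose measured when the call began, along the tool's axes at that moment; what a row does not reach only later rows make up. A row lasts 1/12 s, in which the tool goes at most 41.7 mm and 7.16 degrees, less where a joint would pass 70% of its speed; a pose out of reach is approached as far as the arm can. A call with a number of a shift or a turn outside -1 to 1 is refused whole. A call with a gripper value outside its range is refused whole. The fingers move at their own pace and stop on an object; the grip force is fixed at half the most. Time passes only in rows, so rows that repeat a pose let the fingers close. It gives the time, the measured TCP pose, the force and the opening at its end, in the units of the state.
- sensors.read_state(): the state, without advancing time (a new reading comes with each control period).
- viewer.get_image(name): name is "scene" or "side" or "wrist"; returns a dict with "color" (480x640x3 uint8, blue, green, red), "intrinsics" (3x3 intrinsics, pixels), "k1" (the pictures are not rectified: a ray, as slopes to the right and down, at radius r is drawn at 1 + k1 r^2 times it, then the intrinsics apply), "R" (3x3) and "t" (3): a world point X has camera coordinates R X + t. Camera axes: x right, y down, z forward; pixel columns grow to the right and rows downward; lengths in m; the calibration is good to about 2 mm. A picture is of the moment at which its call begins. There is no depth.
- workorder.close_job(): hands the job in, once; it reports no verdict.
The state is a dict: "clock": time; "joints": joint angles; "joint_vel": joint speeds; "joint_efforts": joint torques, N m; "tcp_pos": TCP position; "orientation": TCP orientation; "force": force on the tool from outside, world axes, zero at the start; "moment": the same for the moment, N m; "opening": opening from 0.0 (shut) to 1.0 (fully open).
Only numpy, scipy, OpenCV 4.12 (cv2) and the standard library are available. Lean on these libraries where they do the work, as an engineer would, in place of code of your own. Each camera call takes 0.05 s, during which the arm holds its last target. There are 200 camera calls.

## Working session

There is one attempt and no reset: what is moved stays moved. The work goes in short steps, Python scripts to look and compute and a shell command to move; the robot and the scene stay as the last step left them, time stands still between calls to the robot, and variables do not carry over. Pictures are saved under pics/ and viewed, about 12 in all and at most 16, crops included, and the job is handed in when it is done.

```bash
ls; mkdir -p pics; cat > h.py <<'E'
import numpy as np, cv2
from scipy.spatial.transform import Rotation as R
from cell import sensors, viewer, workorder, robot
def cam(n):
    return viewer.get_image(n)
def ray(c,u,v):
    K=np.array(c["intrinsics"]);k1=c["k1"]
    k=np.array([k1,0,0,0,0],float)
    p=cv2.undistortPoints(np.array([[[u,v]]],float),K,k)[0,0]
    Rm=np.array(c["R"]);t=np.array(c["t"])
    return -Rm.T@t, Rm.T@np.array([p[0],p[1],1.])
def plane(c,u,v,z):
    o,d=ray(c,u,v); return o+d*(z-o[2])/d[2]
def proj(c,X):
    Rm=np.array(c["R"]);t=np.array(c["t"])
    p=Rm@np.array(X,float)+t; x=p[:2]/p[2]; x=x*(1+c["k1"]*(x@x)); K=np.array(c["intrinsics"])
    return K[:2,:2]@x+K[:2,2]
def st():
    s=sensors.read_state(); return s
def goto(pos,Rt=None):
    """shares to reach pos, Rt (3x3 world)"""
    s=st(); Rc=R.from_quat(s["orientation"]); 
    sh=Rc.inv().apply(np.array(pos)-s["tcp_pos"])/0.3
    w=np.zeros(3) if Rt is None else (Rc.inv()*R.from_matrix(Rt)).as_rotvec()/(np.pi/2)
    print("shift",sh.round(3),"turn",w.round(3))
E
python3 - <<'E'
from h import *
s=st();print(s, robot.finger_overhang)
print(R.from_quat(s["orientation"]).as_matrix().round(3))
import pickle
for n in["scene","side","wrist"]:
    c=cam(n);cv2.imwrite(f"pics/{n}0.png",c["color"]);pickle.dump(c,open(f"{n}0.pkl","wb"))
    o,d=ray(c,320,240);print(n,o.round(3),d.round(3),c["k1"])
E
```

```text
pics
{'clock': 0.0, 'joints': array([-1.31761136e+00,  1.24455171e-01,  1.65165820e+00,  1.29875560e-05,
        1.36747348e+00, -8.26204118e-02]), 'joint_vel': array([ 0.00034468, -0.00024023, -0.00088514,  0.0010068 , -0.00051927,
        0.00026494]), 'joint_efforts': array([ 1.58025592e-03, -4.17601991e+01, -3.59936035e+01,  7.76171708e-02,
        4.90114465e-02, -1.67843641e-04]), 'tcp_pos': array([ 0.21400634, -0.61312231,  0.22742867]), 'orientation': array([ 9.85937157e-01,  1.67113519e-01, -7.85961600e-05, -9.94015891e-04]), 'force': array([0.01526853, 0.0200575 , 0.26985222]), 'moment': array([ 0.0096736 , -0.02400905, -0.00913509]), 'opening': 1.0024479036229328} 0.014
[[ 0.944  0.33  -0.   ]
 [ 0.33  -0.944  0.002]
 [ 0.    -0.002 -1.   ]]
scene [ 1.259 -0.983  1.099] [-0.471  0.579 -0.666] -0.1701684610447235
side [ 0.439 -0.958  0.746] [ 0.101  0.792 -0.602] -0.05316593894409934
wrist [ 0.29  -0.588  0.384] [-0.263 -0.092 -0.96 ] -0.0020565496184012004
```

View pics/scene0.png

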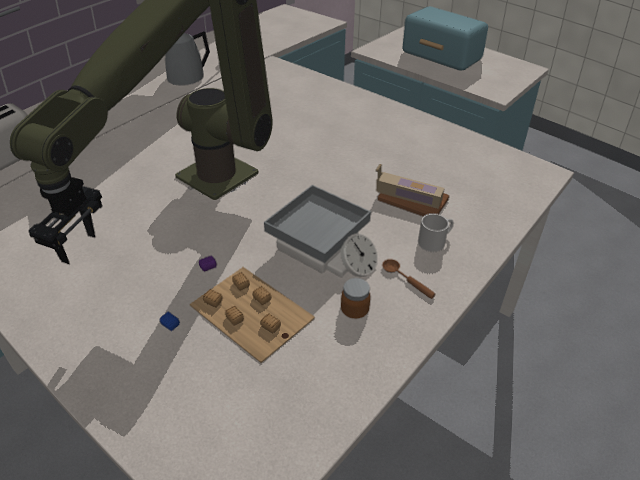

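View pics/side0.png

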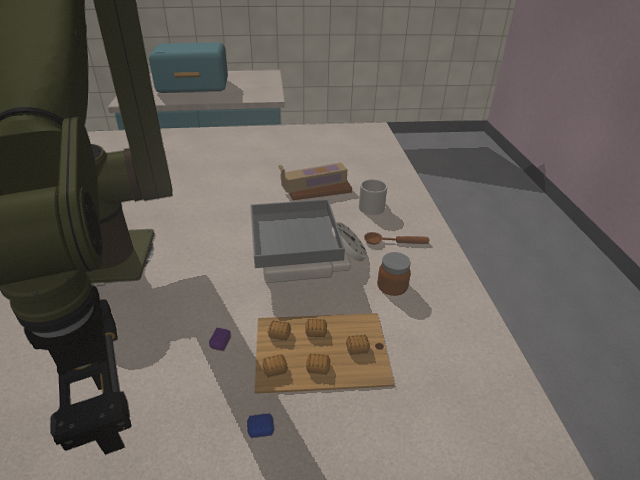

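Scene view: carton at about (410,190), spout tab at (378,172), tray at (318,220), dial at (360,256) and five loose biscuits on the board around (250,300). Side view: carton (315,180), tab (282,170), tray (297,235). I'll enlarge both for measuring.

```bash
python3 - <<'E'
import pickle,cv2,numpy as np
a=pickle.load(open("scene0.pkl","rb"))["color"];b=pickle.load(open("side0.pkl","rb"))["color"]
A=cv2.resize(a[150:280,260:460],(800,520),interpolation=cv2.INTER_CUBIC)
A1=A[:, :]
x=cv2.resize(a[155:225,365:465],(400,280),interpolation=cv2.INTER_CUBIC)
y=cv2.resize(b[155:205,270:370],(400,200),interpolation=cv2.INTER_CUBIC)
z=cv2.resize(a[180:280,260:385],(400,320),interpolation=cv2.INTER_CUBIC)
w=cv2.resize(b[195:285,245:370],(400,288),interpolation=cv2.INTER_CUBIC)
im=np.zeros((600,800,3),np.uint8)
im[:280,:400]=x;im[:200,400:]=y;im[280:600,:400]=z;im[280:568,400:]=w
cv2.imwrite("pics/z1.png",im)
E
```

```text
(no output)
```

View pics/z1.png

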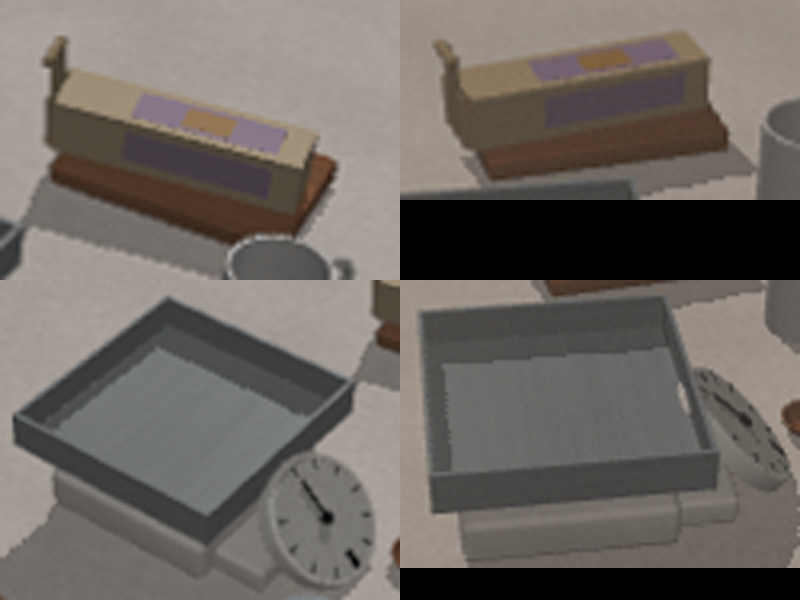

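The crop shows the carton's top face corners, the bar, the board's front edge and the tray's rim corners; the needle points to 0. I'll cast rays through them.

```bash
python3 - <<'E'
from h import *
import pickle
S=pickle.load(open("scene0.pkl","rb"));D=pickle.load(open("side0.pkl","rb"))
a=lambda p:(365+p[0]/4-.4,155+p[1]/4-.4)
b=lambda p:(270+(p[0]-400)/4-.4,155+p[1]/4-.4)
c=lambda p:(260+p[0]/3.2-.4,180+(p[1]-280)/3.2-.4)
d=lambda p:(245+(p[0]-400)/3.2-.4,195+(p[1]-280)/3.2-.4)
print("carton top scene");
for p in[(68,70),(53,102),(303,168),(318,133)]:print(plane(S,*a(p),.066).round(3))
print("side")
for p in[(453,72),(462,97),(708,62),(690,33)]:print(plane(D,*b(p),.066).round(3))
print("board front top/bottom edge scene z=0.02")
for p in[(52,160),(295,225),(338,162)]:print(plane(S,*a(p),.02).round(3))
for p in[(480,155),(728,128)]:print('side',plane(D,*b(p),.02).round(3))
print("tray")
for p in[(168,298),(352,382),(208,518),(15,415)]:print(plane(S,*c(p),.107).round(3))
for p in[(420,312),(665,298),(716,455),(432,487)]:print('side',plane(D,*d(p),.107).round(3))
print("bar z .091");print(plane(S,*a((57,47)),.096),plane(D,*b((444,48)),.096))
# biscuits
for n,C in(("scene",S),("side",D)):
    for q in ([(213,298),(241,281),(262,296),(234,315),(270,323)] if n=="scene" else [(279,330),(316,327),(357,344),(275,365),(318,364)]):
        print(n,q,plane(C,*q,.02).round(3))
for n,C,q in(("scene",S,(433,232)),("side",D,(373,197)),("scene",S,(356,300)),("side",D,(394,274)),("scene",S,(410,279)),("side",D,(400,239))):print(n,q,plane(C,*q,.04).round(3))
E
```

```text
carton top scene
[0.471 0.298 0.066]
[0.487 0.253 0.066]
[0.684 0.309 0.066]
[0.67  0.357 0.066]
side
[0.476 0.297 0.066]
[0.481 0.256 0.066]
[0.68  0.298 0.066]
[0.673 0.348 0.066]
board front top/bottom edge scene z=0.02
[0.498 0.242 0.02 ]
[0.692 0.298 0.02 ]
[0.677 0.393 0.02 ]
side [0.493 0.245 0.02 ]
side [0.694 0.271 0.02 ]
tray
[0.383 0.053 0.107]
[0.588 0.063 0.107]
[ 0.602 -0.155  0.107]
[ 0.393 -0.162  0.107]
side [0.381 0.052 0.107]
side [0.586 0.057 0.107]
side [ 0.596 -0.159  0.107]
side [ 0.392 -0.177  0.107]
bar z .091
[0.468842   0.28099806 0.096     ] [0.46900474 0.28089185 0.096     ]
scene (213, 298) [ 0.429 -0.4    0.02 ]
scene (241, 281) [ 0.44  -0.309  0.02 ]
scene (262, 296) [ 0.521 -0.312  0.02 ]
scene (234, 315) [ 0.512 -0.405  0.02 ]
scene (270, 323) [ 0.599 -0.365  0.02 ]
side (279, 330) [ 0.438 -0.313  0.02 ]
side (316, 327) [ 0.517 -0.312  0.02 ]
side (357, 344) [ 0.597 -0.366  0.02 ]
side (275, 365) [ 0.426 -0.402  0.02 ]
side (318, 364) [ 0.511 -0.408  0.02 ]
scene (433, 232) [0.741 0.178 0.04 ]
side (373, 197) [0.742 0.17  0.04 ]
scene (356, 300) [ 0.727 -0.18   0.04 ]
side (394, 274) [ 0.719 -0.181  0.04 ]
scene (410, 279) [ 0.793 -0.028  0.04 ]
side (400, 239) [ 0.769 -0.045  0.04 ]
```

```bash
python3 - <<'E'
from h import *
goto((0.35,-0.32,0.32)); 
E
python3 -m handwheel '[[[0,0,-0.3],[0,0,0],0],[[0.25,-0.4,-0.3],[0,0,-0.08],0],[[0.4,-0.5,-0.3],[0,0,-0.16],0],[[0.55,-0.6,-0.3],[0,0,-0.24],0],[[0.7,-0.7,-0.3],[0,0,-0.32],0],[[0.75,-0.75,-0.3],[0,0,-0.4],0],[[0.75,-0.75,-0.3],[0,0,-0.48],0],[[0.75,-0.75,-0.3],[0,0,-0.56],0]]'
python3 - <<'E'
from h import *
print(R.from_quat(st()["orientation"]).as_matrix().round(3))
goto((0.47,0.0,0.32)); 
E
```

```text
shift [ 0.75  -0.774 -0.306] turn [0. 0. 0.]
clock: 0.82
tcp_pos: [0.3369, -0.3534, 0.315]
orientation: [0.821, 0.571, 0.0, -0.001]
force: [1.4, -0.1, 1.0]
opening: 0.998
[[ 0.347  0.938 -0.   ]
 [ 0.938 -0.347  0.002]
 [ 0.001 -0.001 -1.   ]]
shift [ 1.259  0.007 -0.015] turn [0. 0. 0.]
```

```bash
python3 -m handwheel '[[[0.13,0,0],[0,0,-0.08],0],[[0.26,0,0],[0,0,-0.16],0],[[0.4,0,0],[0,0,-0.24],0],[[0.53,0,0],[0,0,-0.32],0],[[0.66,0,0],[0,0,-0.4],0],[[0.8,0,0],[0,0,-0.48],0],[[0.9,0,0],[0,0,-0.56],0],[[1,0,0],[0,0,-0.63],0]]'
python3 - <<'E'
from h import *
T=np.array([[-np.cos(.24),-np.sin(.24),0],[-np.sin(.24),np.cos(.24),0],[0,0,-1]]).T
T=np.column_stack([[-np.cos(.24),-np.sin(.24),0],[-np.sin(.24),np.cos(.24),0],[0,0,-1]])
goto((0.54,0.29,0.30),T)
E
```

```text
clock: 1.48
tcp_pos: [0.4411, -0.0699, 0.3153]
orientation: [0.448, 0.894, 0.001, -0.0]
force: [-0.5, -0.6, 0.0]
opening: 1.002
shift [0.763 0.983 0.053] turn [ 0.001 -0.    -0.744]
```

```bash
python3 -m handwheel '[[[0.1,0.12,0],[0,0,-0.08],0],[[0.2,0.24,0],[0,0,-0.16],0],[[0.3,0.37,0],[0,0,-0.24],0],[[0.4,0.5,0.02],[0,0,-0.32],0],[[0.5,0.63,0.03],[0,0,-0.4],0],[[0.6,0.76,0.04],[0,0,-0.48],0],[[0.7,0.9,0.05],[0,0,-0.56],0],[[0.76,0.98,0.05],[0,0,-0.63],0]]'
python3 -m handwheel '[[[0,0,0],[0,0,-0.08],0],[[0,0,0],[0,0,-0.16],0],[[0,0,0],[0,0,-0.16],0]]'
python3 - <<'E'
from h import *
import pickle
c=cam("wrist");cv2.imwrite("pics/w1.png",c["color"]);pickle.dump(c,open("w1.pkl","wb"))
s=st();print(s["tcp_pos"],R.from_quat(s["orientation"]).as_matrix().round(3), s["joints"].round(2))
E
```

```text
clock: 2.15
tcp_pos: [0.5279, 0.2514, 0.3017]
orientation: [-0.034, 0.999, 0.001, -0.0]
force: [-0.1, -1.3, -0.7]
opening: 0.998
clock: 2.4
tcp_pos: [0.5276, 0.2523, 0.3007]
orientation: [-0.161, 0.987, 0.0, -0.001]
force: [-0.4, -0.5, -0.2]
opening: 1.0
[0.52770361 0.25173643 0.30101623] [[-0.95  -0.313 -0.002]
 [-0.313  0.95   0.001]
 [ 0.001  0.001 -1.   ]] [ 0.35 -0.05  1.71  0.    1.48 -1.54]
```

View pics/w1.png

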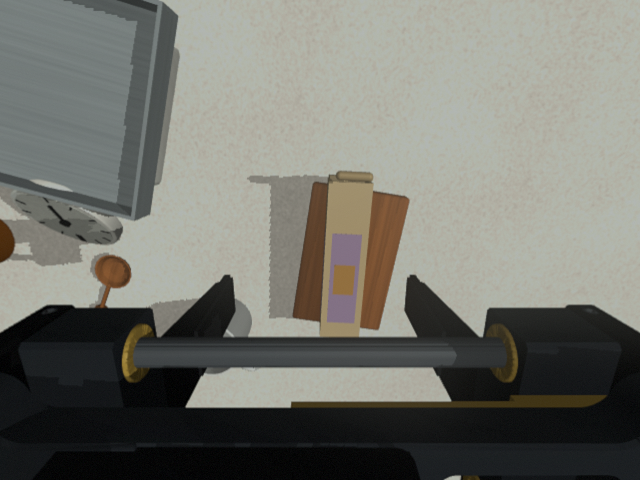

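Wrist view: bar at (354,175), carton's spout-end top corners about (329,182) and (372,183), its far end near (321,336)/(360,336). Board corners (313,182), (409,197), (380,329), (293,318).

```bash
python3 - <<'E'
from h import *
import pickle
c=pickle.load(open("w1.pkl","rb"))
b=np.array([plane(c,*p,.02) for p in[(313,182),(409,197),(380,329),(293,318)]]);print(b.round(3));m=b.mean(0);ax=(b[2]+b[3]-b[0]-b[1])[:2];ax/=np.linalg.norm(ax)
print("board mid",m,"yaw",np.degrees(np.arctan2(ax[1],ax[0])),"spot",m[:2]-.005*ax)
t=np.array([plane(c,*p,.066) for p in[(329,182),(372,183),(361,336),(321,336)]]);print(t.round(3));a=(t[2]+t[3]-t[0]-t[1])[:2]
print("carton mid",t.mean(0),np.linalg.norm(a)/2,"yaw",np.degrees(np.arctan2(a[1],a[0])))
print("bar",plane(c,337,176,.096),plane(c,372,177,.096))
E
```

```text
[[0.5   0.233 0.02 ]
 [0.479 0.359 0.02 ]
 [0.673 0.394 0.02 ]
 [0.696 0.267 0.02 ]]
board mid [0.58674012 0.31306414 0.02      ] yaw 9.988735997007286 spot [0.58181591 0.31219686]
[[0.489 0.25  0.066]
 [0.474 0.298 0.066]
 [0.667 0.356 0.066]
 [0.684 0.306 0.066]]
carton mid [0.57857984 0.30227947 0.066     ] 0.20189908895185565 yaw 16.369310921901477
bar [0.47753423 0.25419602 0.096     ] [0.46675201 0.28982623 0.096     ]
```

```bash
cat >> h.py <<'E'
def Tdown(yaw): # tool x at yaw, pointing down
    c,s=np.cos(yaw),np.sin(yaw); return np.column_stack([[c,s,0],[s,-c,0],[0,0,-1]])
E
python3 - <<'E'
from h import *
y=np.radians(16.3);ex=np.array([np.cos(y),np.sin(y),0]);h=np.array([.578,.302,0])-.102*ex
goto(h+.016*ex+[0,0,.09],Tdown(y+np.pi))
E
```

```text
shift [0.074 0.115 0.704] turn [ 0.001 -0.001  0.022]
```

```bash
python3 -m handwheel '[[[0.074,0.115,0.1],[0,0,0.022],1],[[0.074,0.115,0.2],[0,0,0.022],1],[[0.074,0.115,0.3],[0,0,0.022],1],[[0.074,0.115,0.4],[0,0,0.022],1],[[0.074,0.115,0.5],[0,0,0.022],1],[[0.074,0.115,0.57],[0,0,0.022],1],[[0.074,0.115,0.57],[0,0,0.022],1],[[0.074,0.115,0.57],[0,0,0.022],1]]'
python3 - <<'E'
from h import *
y=np.radians(16.3);ex=np.array([np.cos(y),np.sin(y),0]);h=np.array([.578,.302,0])-.102*ex
goto(h+.016*ex+[0,0,.09],Tdown(y+np.pi))
E
```

```text
clock: 3.12
tcp_pos: [0.4948, 0.2768, 0.1292]
orientation: [-0.14, 0.99, 0.0, -0.002]
force: [0.2, 0.6, 1.1]
opening: 0.497
shift [-0.003  0.003  0.131] turn [ 0.001 -0.003 -0.002]
```

```bash
python3 -m handwheel '[[[0,0,0],[0,0,0],1],[[0,0,0],[0,0,0],1],[[0,0,0],[0,0,0],1],[[0,0,0],[0,0,0],1],[[0,0,0],[0,0,0],1],[[0,0,0],[0,0,0],1],[[0,0,0],[0,0,0],1],[[0,0,0.05],[0,0,0],1]]'
python3 -m handwheel '[[[0,0,0.03],[0,0,0],1],[[0,0,0.07],[0,0,0],1],[[0,0,0.08],[0,0,0],1],[[0,0,0.08],[0,0,0],1]]'
python3 -m handwheel '[[[0.03,0,0],[0,0,0],1],[[0.055,0,-0.005],[0,0,0],1],[[0.079,0,-0.008],[0,0,0],1],[[0.1,0,0],[0,0,0],1],[[0.117,0,0.01],[0,0,0],1],[[0.133,0,0.018],[0,0,0],1],[[0.156,0,0.038],[0,0,0],1],[[0.177,0,0.059],[0,0,0],1]]'
python3 -m handwheel '[[[0.015,0,0.025],[0,0,0],1],[[0.029,0,0.052],[0,0,0],1],[[0.035,0,0.07],[0,0,0],1],[[0.04,0,0.09],[0,0,0],1],[[0.043,0,0.107],[0,0,0],1],[[0.044,0,0.115],[0,0,0],1],[[0.044,0,0.115],[0,0,0],1],[[0.044,0,0.115],[0,0,0],1]]'
python3 - <<'E'
from h import *
s=st();print(s["force"].round(2))
c=cam("side")
im=c["color"][150:210,260:380];cv2.imwrite("pics/s1.png",cv2.resize(im,(720,360),interpolation=cv2.INTER_CUBIC))
E
```

```text
clock: 3.78
tcp_pos: [0.4969, 0.2779, 0.1174]
orientation: [-0.14, 0.99, 0.001, 0.001]
force: [0.6, 0.4, 0.5]
opening: 0.006
clock: 4.12
tcp_pos: [0.4958, 0.2775, 0.0916]
orientation: [-0.14, 0.99, 0.001, -0.001]
force: [-0.0, -0.8, -0.3]
opening: 0.005
clock: 4.78
tcp_pos: [0.4443, 0.2627, 0.0737]
orientation: [-0.14, 0.99, 0.001, -0.0]
force: [0.1, 0.8, 0.4]
opening: 0.007
clock: 5.45
tcp_pos: [0.4316, 0.2591, 0.0394]
orientation: [-0.14, 0.99, 0.001, -0.001]
force: [-1.1, -0.3, 1.7]
opening: 0.006
[-1.13 -0.32  1.71]
```

View pics/s1.png

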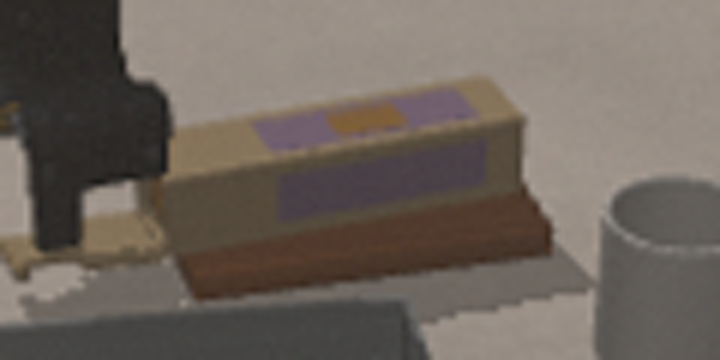

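The side view shows the spout lying level, beyond the board's edge, with the fingertip on it. Now up and over to the carton's middle.

```bash
python3 -m handwheel '[[[0,0,-0.1],[0,0,0],1],[[0,0,-0.2],[0,0,0],1],[[0,0,-0.32],[0,0,0],0.5],[[0,0,-0.37],[0,0,0],0],[[-0.1,0,-0.37],[0,0,0],0],[[-0.2,0,-0.37],[0,0,0],0],[[-0.3,0,-0.37],[0,0,0],0],[[-0.4,0,-0.37],[0,0,0],0]]'
python3 - <<'E'
from h import *
y=np.radians(16.3)
goto((.578,.302,.042),Tdown(y+np.pi))
import pickle
c=cam("wrist");cv2.imwrite("pics/w2.png",c["color"]);pickle.dump(c,open("w2.pkl","wb"))
E
```

```text
clock: 6.17
tcp_pos: [0.5489, 0.2928, 0.151]
orientation: [-0.14, 0.99, 0.001, 0.001]
force: [0.8, -0.1, 0.4]
opening: 0.366
shift [-0.101  0.002  0.363] turn [ 0.001  0.001 -0.002]
```

View pics/w2.png

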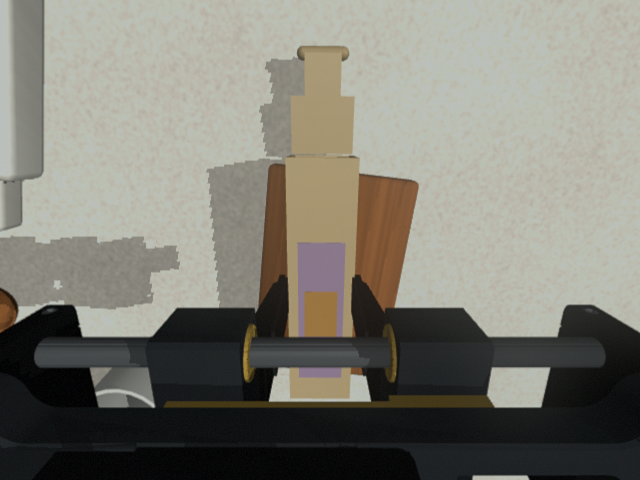

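Carton is centred in the jaws with edges at x≈286/358, spout flat with the bar at (323,52). Descend and grip.

```bash
python3 -m handwheel '[[[-0.05,0,0],[0,0,0],0],[[-0.1,0,0],[0,0,0],0],[[-0.1,0,0.1],[0,0,0],0],[[-0.1,0,0.1],[0,0,0],0],[[-0.1,0,0.1],[0,0,0],0],[[-0.1,0,0.1],[0,0,0],0],[[-0.1,0,0.1],[0,0,0],0],[[-0.1,0,0.1],[0,0,0],0]]'
python3 -m handwheel '[[[0,0,0.08],[0,0,0],0],[[0,0,0.16],[0,0,0],0],[[0,0,0.22],[0,0,0],0],[[0,0,0.25],[0,0,0],0],[[0,0,0.26],[0,0,0],0],[[0,0,0.262],[0,0,0],0],[[0,0,0.262],[0,0,0],0],[[0,0,0.262],[0,0,0],0.3]]'
python3 -m handwheel '[[[0,0,0],[0,0,0],1],[[0,0,0],[0,0,0],1],[[0,0,0],[0,0,0],1],[[0,0,0],[0,0,0],1],[[0,0,0],[0,0,0],1],[[0,0,0],[0,0,0],1],[[0,0,0],[0,0,0],1],[[0,0,0],[0,0,0],1]]'
```

```text
clock: 6.88
tcp_pos: [0.5828, 0.3023, 0.1225]
orientation: [-0.14, 0.99, 0.002, 0.004]
force: [-0.4, -0.1, 1.3]
opening: 0.96
clock: 7.55
tcp_pos: [0.5845, 0.3031, 0.0457]
orientation: [-0.14, 0.99, 0.002, 0.005]
force: [1.2, 0.8, -0.5]
opening: 0.968
clock: 8.22
tcp_pos: [0.5844, 0.3032, 0.0457]
orientation: [-0.14, 0.99, 0.002, 0.005]
force: [0.2, 0.5, 0.3]
opening: 0.547
```

```bash
python3 -m handwheel '[[[0,0,-0.02],[0,0,0],1],[[0,0,-0.06],[0,0,0],1],[[0,0,-0.12],[0,0,0],1],[[0,0,-0.2],[0,0,0],1],[[0,0,-0.28],[0,0,0],1],[[0,0,-0.36],[0,0,0],1],[[0,0,-0.43],[0,0,0],1],[[0,0,-0.48],[0,0,0],1]]'
python3 -m handwheel '[[[0,0,-0.04],[0,0,0],1],[[0,0,-0.1],[0,0,0],1],[[0,0,-0.16],[0,0,0],1],[[0,0,-0.21],[0,0,0],1],[[0,0,-0.24],[0,0,0],1],[[0,0,-0.25],[0,0,0],1],[[0,0,-0.25],[0,0,0],1],[[0,0,-0.25],[0,0,0],1]]'
python3 - <<'E'
from h import *
goto((.62,-.05,.275),Tdown(np.pi))
E
```

```text
clock: 8.88
tcp_pos: [0.5835, 0.3026, 0.193]
orientation: [-0.14, 0.99, 0.002, 0.007]
force: [0.2, 0.8, -4.1]
opening: 0.546
clock: 9.55
tcp_pos: [0.5822, 0.3019, 0.2668]
orientation: [-0.14, 0.99, 0.002, 0.006]
force: [0.8, -0.0, -4.7]
opening: 0.544
shift [ 0.203 -1.162 -0.033] turn [0.003 0.007 0.178]
```

```bash
python3 -m handwheel '[[[0,-0.02,0],[0,0,0.01],1],[[0.01,-0.06,0],[0,0,0.02],1],[[0.02,-0.11,0],[0,0,0.04],1],[[0.03,-0.17,0],[0,0,0.05],1],[[0.04,-0.23,0],[0,0,0.06],1],[[0.05,-0.29,0],[0,0,0.07],1],[[0.06,-0.35,-0.02],[0,0,0.08],1],[[0.07,-0.4,-0.03],[0,0,0.09],1]]'
python3 - <<'E'
from h import *
goto((.62,-.05,.275),Tdown(np.pi))
E
```

```text
clock: 10.22
tcp_pos: [0.5951, 0.178, 0.275]
orientation: [-0.068, 0.998, 0.002, 0.005]
force: [0.3, 0.3, -4.7]
opening: 0.546
shift [ 0.02  -0.764 -0.003] turn [0.003 0.007 0.086]
```

```bash
python3 -m handwheel '[[[0,-0.05,0],[0,0,0.01],1],[[0,-0.11,0],[0,0,0.02],1],[[0.01,-0.17,0],[0,0,0.03],1],[[0.01,-0.23,0],[0,0,0.04],1],[[0.01,-0.29,0],[0,0,0.05],1],[[0.01,-0.35,0],[0,0,0.06],1],[[0.02,-0.41,0],[0,0,0.07],1],[[0.02,-0.47,0],[0,0,0.086],1]]'
python3 -m handwheel '[[[0,-0.06,0],[0,0,0],1],[[0,-0.12,0],[0,0,0],1],[[0,-0.18,0],[0,0,0],1],[[0,-0.24,0],[0,0,0],1],[[0,-0.29,0],[0,0,0],1],[[0,-0.32,0],[0,0,0],1],[[0,-0.32,0],[0,0,0],1],[[0,-0.32,0],[0,0,0],1]]'
python3 - <<'E'
from h import *
a=np.radians(25)
T=R.from_euler('y',-25,degrees=True).as_matrix()@Tdown(np.pi)
goto((.49+.183*np.cos(a)-.022*np.sin(a),-.05,.13+.183*np.sin(a)+.022*np.cos(a)),T)
print(st()["joints"].round(2))
E
```

```text
clock: 10.88
tcp_pos: [0.6076, 0.0354, 0.2745]
orientation: [0.001, 1.0, 0.002, 0.005]
force: [0.7, -0.0, -3.9]
opening: 0.544
clock: 11.55
tcp_pos: [0.6072, -0.0609, 0.274]
orientation: [0.002, 1.0, 0.003, 0.005]
force: [-0.0, -0.5, -5.1]
opening: 0.545
shift [-0.129  0.036  0.157] turn [ 0.003 -0.271 -0.003]
[-0.19  0.01  1.7   0.01  1.43 -1.76]
```

```bash
python3 -m handwheel '[[[-0.02,0,0.02],[0,-0.03,0],1],[[-0.04,0.01,0.04],[0,-0.06,0],1],[[-0.06,0.02,0.06],[0,-0.09,0],1],[[-0.07,0.03,0.08],[0,-0.12,0],1],[[-0.08,0.03,0.1],[0,-0.15,0],1],[[-0.1,0.03,0.11],[0,-0.18,0],1],[[-0.11,0.03,0.12],[0,-0.21,0],1],[[-0.11,0.03,0.12],[0,-0.21,0],1]]'
python3 - <<'E'
from h import *
c=cam("wrist");d=cam("side")
a=np.hstack([cv2.resize(c["color"],(400,300)),cv2.resize(d["color"][110:290,180:420],(400,300))]);cv2.imwrite("pics/p1.png",a)
E
```

```text
clock: 12.22
tcp_pos: [0.6389, -0.0504, 0.2363]
orientation: [0.002, 0.986, 0.003, 0.168]
force: [-0.8, 0.8, -4.6]
opening: 0.545
```

View pics/p1.png

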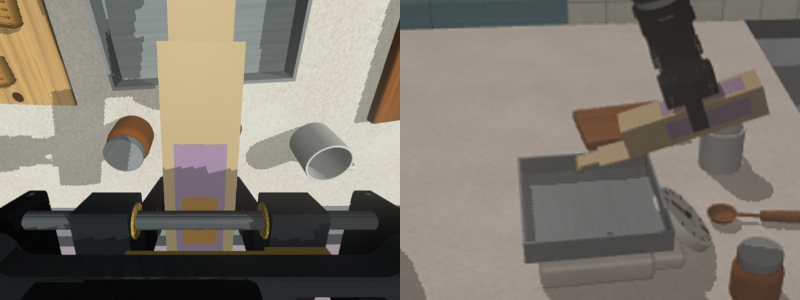

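Left (wrist): the spout runs into the tray's middle. Right (side): the spout's end is over the tray at (585,160), no biscuits out yet. Continue slowly.

```bash
cat > pour.py <<'E'
from h import *
for A in (27,33,40,48):
    a=np.radians(A)
    T=R.from_euler('y',-A,degrees=True).as_matrix()@Tdown(np.pi)
    goto((.485+.183*np.cos(a)-.022*np.sin(a),-.05,.13+.183*np.sin(a)+.022*np.cos(a)),T)
E
python3 pour.py
```

```text
shift [0.012 0.003 0.015] turn [ 0.003 -0.085 -0.003]
shift [ 0.031  0.003 -0.047] turn [ 0.002 -0.152 -0.003]
shift [ 0.062  0.003 -0.115] turn [ 0.002 -0.23  -0.004]
shift [ 0.107  0.003 -0.188] turn [ 0.002 -0.318 -0.004]
```

```bash
python3 -m handwheel '[[[0.003,0,0.004],[0,-0.02,0],1],[[0.006,0,0.008],[0,-0.04,0],1],[[0.01,0,0.012],[0,-0.06,0],1],[[0.012,0,0.015],[0,-0.085,0],1],[[0.016,0,0],[0,-0.1,0],1],[[0.02,0,-0.015],[0,-0.118,0],1],[[0.025,0,-0.03],[0,-0.135,0],1],[[0.031,0,-0.047],[0,-0.152,0],1]]'
python3 -m handwheel '[[[0,0,0],[0,0,0],1],[[0,0,0],[0,0,0],1],[[0,0,0],[0,0,0],1],[[0,0,0],[0,0,0],1]]'
cat > look.py <<'E'
from h import *
import sys
c=cam("wrist");d=cam("side")
a=np.hstack([cv2.resize(c["color"],(400,300)),cv2.resize(d["color"][110:290,180:420],(400,300))]);cv2.imwrite("pics/%s.png"%sys.argv[1],a)
E
python3 look.py p2; python3 pour.py
```

```text
clock: 12.98
tcp_pos: [0.6266, -0.0509, 0.2493]
orientation: [0.002, 0.958, 0.002, 0.285]
force: [0.2, 0.6, -3.2]
opening: 0.546
clock: 13.32
tcp_pos: [0.6268, -0.051, 0.2497]
orientation: [0.002, 0.958, 0.002, 0.286]
force: [-0.2, 0.7, -3.0]
opening: 0.55
shift [-0.001  0.003  0.067] turn [ 0.002  0.069 -0.003]
shift [0.003 0.003 0.003] turn [ 0.002  0.002 -0.004]
shift [ 0.017  0.003 -0.071] turn [ 0.002 -0.076 -0.004]
shift [ 0.043  0.003 -0.152] turn [ 0.002 -0.165 -0.004]
```

View pics/p2.png

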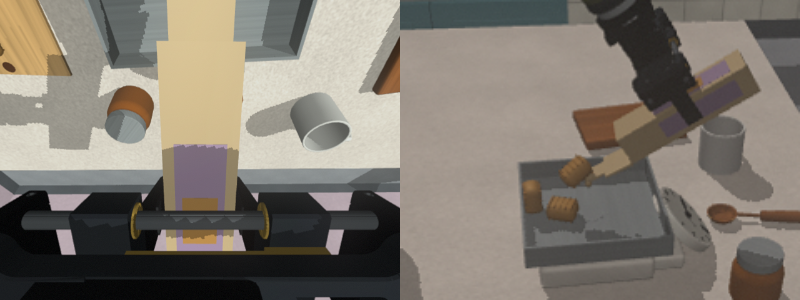

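Three biscuits are out in the tray. Tilt further (raised a little) to be sure the carton is empty.

```bash
python3 -m handwheel '[[[0.003,0,-0.03],[0,-0.02,0],1],[[0.006,0,-0.06],[0,-0.04,0],1],[[0.01,0,-0.09],[0,-0.06,0],1],[[0.02,0,-0.12],[0,-0.08,0],1],[[0.03,0,-0.15],[0,-0.1,0],1],[[0.04,0,-0.18],[0,-0.13,0],1],[[0.05,0,-0.2],[0,-0.16,0],1],[[0.05,0,-0.2],[0,-0.18,0],1]]'
python3 -m handwheel '[[[0,0,-0.02],[0,-0.02,0],1],[[0,0,-0.04],[0,-0.04,0],1],[[0,0,-0.04],[0,-0.06,0],1],[[0,0,-0.04],[0,-0.06,0],1],[[0,0,-0.04],[0,-0.06,0],1],[[0,0,-0.04],[0,-0.06,0],1],[[0,0,-0.04],[0,-0.06,0],1],[[0,0,-0.04],[0,-0.06,0],1]]'
python3 look.py p3; python3 -c "
from h import *
s=st();print(s['joints'].round(2),s['force'])"
```

```text
clock: 14.08
tcp_pos: [0.581, -0.0511, 0.2924]
orientation: [0.002, 0.908, 0.002, 0.419]
force: [0.1, -0.3, -3.2]
opening: 0.544
clock: 14.75
tcp_pos: [0.5722, -0.0511, 0.3005]
orientation: [0.002, 0.887, 0.002, 0.461]
force: [0.3, 0.3, -2.7]
opening: 0.543
[-0.3  -0.6   2.33  0.5   0.53 -2.18] [-0.64734021  1.21760269 -3.78910138]
```

View pics/p3.png

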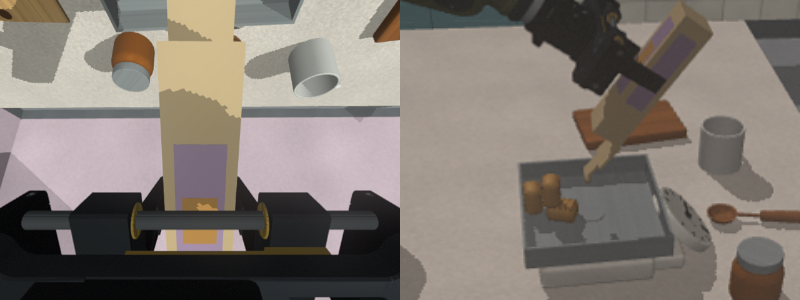

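Three biscuits out (side view (532,195), (550,188), (562,210)), carton tilted 55° and nothing more appears. Level it and carry it back.

```bash
python3 -m handwheel '[[[0,0,0],[0,0.07,0],1],[[0,0,0],[0,0.15,0],1],[[0,0,0],[0,0.23,0],1],[[0,0,0],[0,0.31,0],1],[[0,0,0],[0,0.39,0],1],[[0,0,0],[0,0.47,0],1],[[0,0,0],[0,0.54,0],1],[[0,0,0],[0,0.61,0],1]]'
python3 - <<'E'
from h import *
y=np.radians(10)
goto((.586,.313,.20),Tdown(np.pi+y))
E
```

```text
clock: 15.52
tcp_pos: [0.5735, -0.0511, 0.3018]
orientation: [0.001, 1.0, 0.002, -0.001]
force: [0.1, -0.3, -2.9]
opening: 0.548
shift [-0.039  1.212  0.345] turn [ 0.003 -0.001 -0.113]
```

```bash
python3 -m handwheel '[[[0,0.06,0],[0,0,0],1],[[0,0.16,0],[0,0,-0.02],1],[[-0.01,0.28,0],[0,0,-0.04],1],[[-0.02,0.4,0],[0,0,-0.06],1],[[-0.03,0.52,0],[0,0,-0.08],1],[[-0.04,0.64,0],[0,0,-0.1],1],[[-0.04,0.76,0.02],[0,0,-0.113],1],[[-0.04,0.86,0.04],[0,0,-0.113],1]]'
python3 - <<'E'
from h import *
y=np.radians(10)
goto((.588,.313,.10),Tdown(np.pi+y))
E
```

```text
clock: 16.18
tcp_pos: [0.5871, 0.2098, 0.2915]
orientation: [-0.088, 0.996, 0.003, 0.001]
force: [-0.1, -1.0, -3.3]
opening: 0.55
shift [-0.062  0.334  0.641] turn [0.004 0.002 0.001]
```

```bash
python3 -m handwheel '[[[-0.02,0.1,0],[0,0,0],1],[[-0.04,0.2,0.05],[0,0,0],1],[[-0.06,0.3,0.12],[0,0,0],1],[[-0.06,0.334,0.22],[0,0,0],1],[[-0.06,0.334,0.33],[0,0,0],1],[[-0.06,0.334,0.44],[0,0,0],1],[[-0.06,0.334,0.54],[0,0,0],1],[[-0.06,0.334,0.62],[0,0,0],1]]'
python3 - <<'E'
from h import *
y=np.radians(10)
goto((.588,.313,.048),Tdown(np.pi+y))
E
```

```text
clock: 16.85
tcp_pos: [0.587, 0.3131, 0.1029]
orientation: [-0.088, 0.996, 0.003, 0.0]
force: [-0.2, 0.2, -2.7]
opening: 0.547
shift [-0.003 -0.002  0.183] turn [0.004 0.001 0.001]
```

```bash
python3 -m handwheel '[[[0,0,0.04],[0,0,0],1],[[0,0,0.08],[0,0,0],1],[[0,0,0.12],[0,0,0],1],[[0,0,0.15],[0,0,0],1],[[0,0,0.17],[0,0,0],1],[[0,0,0.18],[0,0,0],1],[[0,0,0.185],[0,0,0],1],[[0,0,0.188],[0,0,0],1]]'
python3 -m handwheel '[[[0,0,0],[0,0,0],0],[[0,0,0],[0,0,0],0],[[0,0,0],[0,0,0],0],[[0,0,0],[0,0,0],0],[[0,0,0],[0,0,0],0],[[0,0,0],[0,0,0],0],[[0,0,0],[0,0,0],0],[[0,0,-0.02],[0,0,0],0]]'
python3 -m handwheel '[[[0,0,-0.1],[0,0,0],0],[[0,0,-0.2],[0,0,0],0],[[0,0,-0.32],[0,0,0],0],[[0.1,0,-0.44],[0,0,0],0],[[0.2,0,-0.5],[0,0,0],0],[[0.25,0,-0.5],[0,0,0],0],[[0.25,0,-0.5],[0,0,0],0.1],[[0.25,0,-0.5],[0,0,0],0.2]]'
python3 - <<'E'
from h import *
import pickle
c=cam("wrist");cv2.imwrite("pics/w3.png",c["color"]);pickle.dump(c,open("w3.pkl","wb"))
E
```

```text
clock: 17.52
tcp_pos: [0.5876, 0.3137, 0.0473]
orientation: [-0.088, 0.996, 0.003, 0.001]
force: [0.1, -0.1, -2.4]
opening: 0.545
clock: 18.18
tcp_pos: [0.5866, 0.3132, 0.052]
orientation: [-0.088, 0.996, 0.003, -0.0]
force: [-0.9, -0.3, 0.7]
opening: 0.991
clock: 18.85
tcp_pos: [0.5127, 0.2992, 0.2027]
orientation: [-0.088, 0.996, 0.003, 0.001]
force: [0.6, -0.4, -0.5]
opening: 0.911
```

View pics/w3.png

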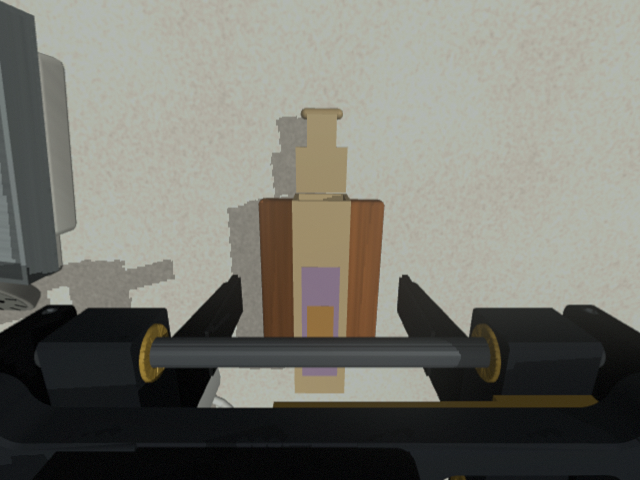

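Carton sits straight and centred on its board; bar ends at (302,113) and (343,113).

```bash
python3 - <<'E'
from h import *
import pickle
c=pickle.load(open("w3.pkl","rb"))
a,b=plane(c,302,114,.022),plane(c,343,114,.022);print(a,b,np.linalg.norm(a-b));m=(a+b)/2
y=np.radians(10);ex=np.array([np.cos(y),np.sin(y),0])
t=[plane(c,*p,.066) for p in((293,200),(351,200))];print("hinge end",np.mean(t,0),"pred bar",np.mean(t,0)-.075*ex,"pred carton mid",np.mean(t,0)+.102*ex)
goto(m*[1,1,0]+[0,0,.024],Tdown(np.pi+y))
E
```

```text
[0.41138489 0.26444781 0.022     ] [0.40462794 0.30245863 0.022     ] 0.03860672097622753
hinge end [0.48111846 0.29554741 0.066     ] pred bar [0.40725788 0.2825238  0.066     ] pred carton mid [0.58156885 0.31325952 0.066     ]
shift [0.354 0.007 0.593] turn [0.003 0.    0.001]
```

```bash
python3 -m handwheel '[[[0.1,0.007,0.1],[0,0,0],0.3],[[0.23,0.007,0.2],[0,0,0],0.3],[[0.354,0.007,0.3],[0,0,0],0.3],[[0.354,0.007,0.4],[0,0,0],0.35],[[0.354,0.007,0.48],[0,0,0],0.35],[[0.354,0.007,0.54],[0,0,0],0.35],[[0.354,0.007,0.58],[0,0,0],0.35],[[0.354,0.007,0.593],[0,0,0],0.35]]'
python3 -m handwheel '[[[0,0,0.005],[0,0,0],0.45],[[0,0,0.005],[0,0,0],0.55],[[0,0,0.005],[0,0,0],0.6],[[0,0,0.005],[0,0,0],0.62],[[0,0,0.005],[0,0,0],0.62],[[0,0,0.005],[0,0,0],0.62]]'
python3 - <<'E'
from h import *
y=np.radians(10);goto((.4080,.2835,.024),Tdown(np.pi+y))
E
```

```text
clock: 19.57
tcp_pos: [0.4067, 0.2825, 0.0207]
orientation: [-0.088, 0.996, 0.002, -0.003]
force: [0.2, 0.0, 0.1]
opening: 0.647
clock: 20.07
tcp_pos: [0.4078, 0.2831, 0.0204]
orientation: [-0.088, 0.996, 0.002, -0.001]
force: [0.3, 0.1, 0.5]
opening: 0.397
shift [-0.001  0.001 -0.012] turn [ 0.003 -0.001  0.001]
```

```bash
python3 -m handwheel '[[[0,0,0],[0,0,0],0.65],[[-0.004,0,-0.025],[0,0,0],0.65],[[-0.008,0,-0.05],[0,0,0],0.65],[[-0.012,0,-0.074],[0,0,0],0.65],[[-0.022,0,-0.1],[0,0,0],0.65],[[-0.033,0,-0.12],[0,0,0],0.65],[[-0.044,0,-0.141],[0,0,0],0.65],[[-0.06,0,-0.16],[0,0,0],0.65]]'
python3 - <<'E'
from h import *
c=cam("side");w=cam("wrist")
im=np.hstack([cv2.resize(w["color"],(400,300)),cv2.resize(c["color"][145:215,250:350],(400,300),interpolation=cv2.INTER_CUBIC)]);cv2.imwrite("pics/c1.png",im)
E
```

```text
clock: 20.73
tcp_pos: [0.4261, 0.2862, 0.0693]
orientation: [-0.088, 0.996, 0.002, -0.001]
force: [-0.4, 0.0, -1.3]
opening: 0.394
```

View pics/c1.png

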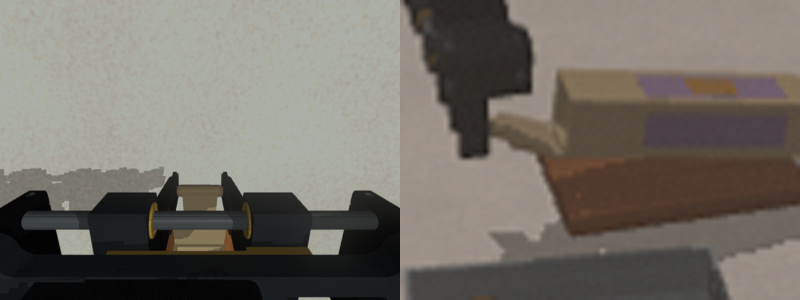

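The bar is held and the spout follows (about half up). Continue the arc.

```bash
python3 -m handwheel '[[[-0.018,0,-0.018],[0,0,0],0.65],[[-0.036,0,-0.036],[0,0,0],0.65],[[-0.067,0,-0.057],[0,0,0],0.65],[[-0.1,0,-0.073],[0,0,0],0.65],[[-0.12,0,-0.079],[0,0,0],0.65],[[-0.137,0,-0.084],[0,0,0],0.65],[[-0.16,0,-0.087],[0,0,0],0.65],[[-0.176,0,-0.089],[0,0,0],0.65]]'
python3 -m handwheel '[[[0,0,0],[0,0,0],0.65],[[0,0,0],[0,0,0],0.65],[[0,0,0],[0,0,0],0.5],[[0,0,0],[0,0,0],0.4],[[0,0,0],[0,0,0],0.4],[[0,0,0],[0,0,0],0.4],[[0,0,-0.1],[0,0,0],0.4],[[0,0,-0.22],[0,0,0],0.4]]'
python3 -m handwheel '[[[0,0,-0.1],[0,0,0],1],[[0.1,0,-0.2],[0,0,0],1],[[0.15,0,-0.2],[0,0,0],1],[[0.15,0,-0.2],[0,0,0],1],[[0.15,0,-0.2],[0,0,0],1]]'
python3 - <<'E'
from h import *
c=cam("side");w=cam("wrist")
im=np.hstack([cv2.resize(w["color"],(400,300)),cv2.resize(c["color"][145:215,250:350],(400,300),interpolation=cv2.INTER_CUBIC)]);cv2.imwrite("pics/c2.png",im)
E
```

```text
clock: 21.5
tcp_pos: [0.4803, 0.2959, 0.0968]
orientation: [-0.088, 0.996, 0.003, 0.001]
force: [-1.2, -0.4, -1.0]
opening: 0.398
clock: 22.17
tcp_pos: [0.4777, 0.2943, 0.1597]
orientation: [-0.088, 0.996, 0.001, -0.003]
force: [-0.0, 0.8, 0.0]
opening: 0.599
clock: 22.58
tcp_pos: [0.4335, 0.2863, 0.2203]
orientation: [-0.088, 0.996, 0.001, -0.003]
force: [-0.0, 0.3, -0.3]
opening: 0.309
```

View pics/c2.png

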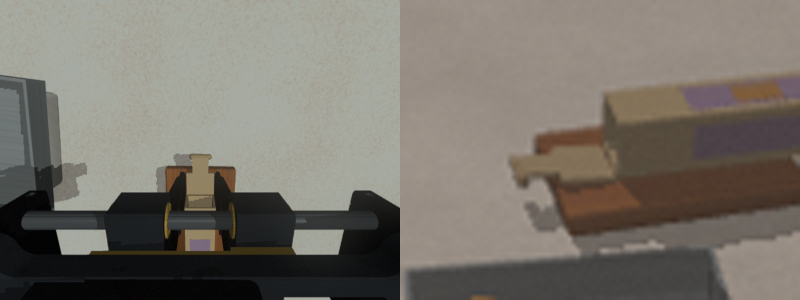

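The spout is down again and the carton appears shifted toward +x on the board. Take a better look from higher.

```bash
python3 -m handwheel '[[[0,0,-0.1],[0,0,0],0.4],[[0,0,-0.2],[0,0,0],0.4],[[-0.1,0,-0.3],[0,0,0],0.4],[[-0.2,0,-0.35],[0,0,0],0.4],[[-0.2,0,-0.35],[0,0,0],0.4],[[-0.2,0,-0.35],[0,0,0],0.4]]'
python3 - <<'E'
from h import *
import pickle
c=cam("wrist");pickle.dump(c,open("w4.pkl","wb"));cv2.imwrite("pics/w4.png",cv2.resize(c["color"][120:360,200:520],(800,600)))
E
```

```text
clock: 23.18
tcp_pos: [0.495, 0.2964, 0.3223]
orientation: [-0.087, 0.996, 0.001, -0.005]
force: [0.2, 0.4, 0.5]
opening: 0.569
```

View pics/w4.png

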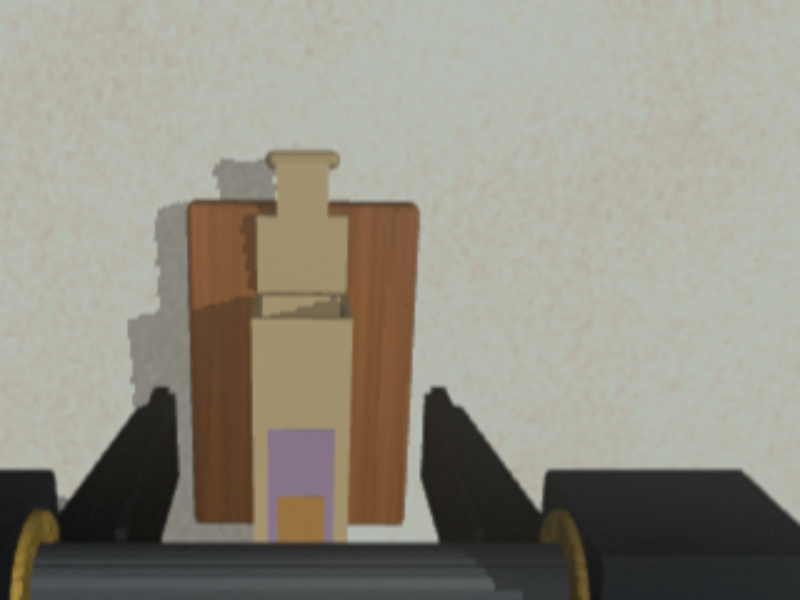

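Carton slid about 45 mm toward +x: my pinch (closure 0.65) was too stiff, so the bar didn't turn and the carton was dragged. Fix: put the carton back, then pinch more lightly and turn the tool with the arc.

```bash
python3 - <<'E'
from h import *
import pickle
c=pickle.load(open("w4.pkl","rb"))
q=lambda u,v:(200+u/2.5,120+v/2.5)
y=np.radians(10);ex=np.array([np.cos(y),np.sin(y),0])
a,b=plane(c,*q(252,318),.066),plane(c,*q(352,318),.066);d=(b-a);print(a,b,"yaw",np.degrees(np.arctan2(-d[0],d[1])))
mid=(a+b)/2+.102*ex;print("mid",mid)
print("bar",plane(c,*q(302,160),.03),plane(c,*q(302,160),.021),"hinge",(a+b)/2)
for p in((191,203),(418,205)):print(plane(c,*q(*p),.02))
goto(mid*[1,1,0]+[0,0,.046],Tdown(np.pi+y))
E
```

```text
[0.54508913 0.28005099 0.066     ] [0.53623361 0.33083778 0.066     ] yaw 9.891031375925781
mid [0.64111176 0.3231565  0.066     ]
bar [0.46496572 0.29231729 0.03      ] [0.46591949 0.29253448 0.021     ] hinge [0.54066137 0.30544438 0.066     ]
[0.4996778 0.2363784 0.02     ]
[0.47924332 0.35985683 0.02      ]
shift [-0.51   0.002  0.911] turn [ 0.001 -0.007  0.   ]
```

```bash
python3 -m handwheel '[[[-0.12,0,0.1],[0,-0.007,0],0],[[-0.25,0,0.2],[0,-0.007,0],0],[[-0.38,0,0.3],[0,-0.007,0],0],[[-0.51,0,0.4],[0,-0.007,0],0],[[-0.51,0,0.5],[0,-0.007,0],0],[[-0.51,0,0.6],[0,-0.007,0],0],[[-0.51,0,0.65],[0,-0.007,0],0],[[-0.51,0,0.65],[0,-0.007,0],0]]'
python3 -m handwheel '[[[0,0,0.08],[0,0,0],0],[[0,0,0.16],[0,0,0],0],[[0,0,0.21],[0,0,0],0],[[0,0,0.24],[0,0,0],0],[[0,0,0.255],[0,0,0],0],[[0,0,0.258],[0,0,0],0]]'
python3 -m handwheel '[[[0,0,0],[0,0,0],1],[[0,0,0],[0,0,0],1],[[0,0,0],[0,0,0],1],[[0,0,0],[0,0,0],1],[[0,0,0],[0,0,0],1],[[0,0,0],[0,0,0],1],[[0,0,0],[0,0,0],1],[[0,0,0],[0,0,0],1]]'
python3 -m handwheel '[[[0,0,-0.03],[0,0,0],1],[[0,0,-0.05],[0,0,0],1],[[0.05,0,-0.05],[0,0,0],1],[[0.1,0,-0.05],[0,0,0],1],[[0.15,0,-0.05],[0,0,0],1],[[0.19,0,-0.05],[0,0,0],1],[[0.2,0,-0.05],[0,0,0],1],[[0.2,0,-0.05],[0,0,0],1]]'
python3 - <<'E'
from h import *
goto((.582,.3125,.046),Tdown(np.pi+np.radians(10)))
E
```

```text
clock: 23.9
tcp_pos: [0.637, 0.3208, 0.1158]
orientation: [-0.087, 0.996, -0.001, -0.007]
force: [-1.5, -0.2, -0.9]
opening: 0.996
clock: 24.4
tcp_pos: [0.636, 0.3207, 0.0392]
orientation: [-0.087, 0.996, -0.001, -0.007]
force: [0.8, 0.6, 1.2]
opening: 1.001
clock: 25.07
tcp_pos: [0.636, 0.3211, 0.0393]
orientation: [-0.087, 0.996, -0.001, -0.007]
force: [-1.0, 1.2, -0.7]
opening: 0.548
clock: 25.73
tcp_pos: [0.5765, 0.3105, 0.0553]
orientation: [-0.088, 0.996, -0.001, -0.007]
force: [0.1, 0.2, -3.2]
opening: 0.543
shift [-0.02   0.003  0.031] turn [-0.001 -0.009  0.001]
```

```bash
python3 -m handwheel '[[[0,0,0.02],[0,0,0],1],[[0,0,0.04],[0,0,0],1],[[0,0,0.05],[0,0,0],1],[[0,0,0.054],[0,0,0],1],[[0,0,0.054],[0,0,0],0.2],[[0,0,0.054],[0,0,0],0],[[0,0,0.054],[0,0,0],0],[[0,0,0.054],[0,0,0],0]]'
python3 -m handwheel '[[[0,0,0],[0,0,0],0],[[0,0,0],[0,0,0],0],[[0,0,-0.1],[0,0,0],0],[[0,0,-0.22],[0,0,0],0],[[0,0,-0.34],[0,-0.01,0],0],[[0.1,0,-0.44],[0,-0.01,0],0],[[0.2,0,-0.5],[0,-0.01,0],0],[[0.2,0,-0.5],[0,-0.01,0],0]]'
python3 - <<'E'
from h import *
import pickle
c=cam("wrist");pickle.dump(c,open("w5.pkl","wb"))
g=c["color"];y=np.radians(10);ex=np.array([np.cos(y),np.sin(y),0])
hsv=cv2.cvtColor(g,cv2.COLOR_BGR2HSV)
# carton colour sampled
for p in((320,175),(320,230),(280,250),(200,100)):print(p,hsv[p[1],p[0]])
m=cv2.inRange(hsv,(12,55,60),(25,125,255));m[290:]=0
k=cv2.connectedComponentsWithStats(m)
i=1+np.argmax(k[2][1:,4]);mm=(k[1]==i)
for v in range(90,260,8):
    u=np.where(mm[v])[0]
    if len(u):print(v,u.min(),u.max())
goto((.408,.2835,.1),Tdown(np.pi+y))
s=st();print(s["tcp_pos"])
E
```

```text
clock: 26.4
tcp_pos: [0.5768, 0.3106, 0.0396]
orientation: [-0.088, 0.996, -0.001, -0.007]
force: [0.1, -0.2, 0.3]
opening: 0.771
clock: 27.07
tcp_pos: [0.5188, 0.3015, 0.1968]
orientation: [-0.088, 0.996, 0.001, 0.005]
force: [1.6, 0.3, 0.5]
opening: 0.998
(320, 175) [ 21  82 152]
(320, 230) [ 20  84 157]
(280, 250) [ 13 146  91]
(200, 100) [ 26  20 175]
98 298 338
106 300 336
114 303 333
122 303 333
130 303 332
138 292 344
146 292 344
154 292 343
162 292 343
170 292 343
178 293 343
186 291 344
194 258 381
202 257 384
210 257 384
218 258 347
226 258 347
234 258 347
242 289 347
250 289 346
258 289 346
shift [0.379 0.007 0.311] turn [0.001 0.006 0.001]
[0.51961059 0.30121485 0.19423224]
```

```bash
python3 - <<'E'
from h import *
import pickle
c=pickle.load(open("w5.pkl","rb"))
y=np.radians(10);ex=np.array([np.cos(y),np.sin(y),0])
h=(plane(c,290,191,.066)+plane(c,347,191,.066))/2
print("hinge",h,"mid",h+.102*ex)
for z in(.021,.03,.04):
    b=(plane(c,297,100,z)+plane(c,339,100,z))/2;print(z,b,"r",(h-b)@ex, np.linalg.norm(plane(c,297,100,z)-plane(c,339,100,z)))
A=-40
T=R.from_rotvec(np.radians(A)*np.array([-np.sin(y),np.cos(y),0])).as_matrix()@Tdown(np.pi+y)
print(T.round(3))
goto(b*[1,1,0]+[0,0,.026],T)
E
```

```text
hinge [0.48020574 0.29285948 0.066     ] mid [0.58065613 0.31057159 0.066     ]
0.021 [0.40494125 0.27906966 0.021     ] r 0.07651562917512661 0.03842172415789366
0.03 [0.40584471 0.27925339 0.03      ] r 0.07559398531747372 0.03737706642029974
0.04 [0.40684856 0.27945753 0.04      ] r 0.07456993658674825 0.036216335600751104
[[-0.754 -0.174  0.633]
 [-0.133  0.985  0.112]
 [-0.643  0.    -0.766]]
shift [ 0.388 -0.006  0.557] turn [ 0.001 -0.439  0.001]
```

```bash
python3 -m handwheel '[[[0.1,0,0],[0,-0.07,0],0.35],[[0.2,0,0.1],[0,-0.14,0],0.35],[[0.3,0,0.2],[0,-0.21,0],0.35],[[0.405,0,0.3],[0,-0.28,0],0.35],[[0.405,0,0.36],[0,-0.35,0],0.35],[[0.405,0,0.4],[0,-0.42,0],0.35],[[0.405,0,0.4],[0,-0.439,0],0.35],[[0.405,0,0.4],[0,-0.439,0],0.35]]'
python3 - <<'E'
from h import *
y=np.radians(10)
T=R.from_rotvec(np.radians(-40)*np.array([-np.sin(y),np.cos(y),0])).as_matrix()@Tdown(np.pi+y)
goto((.4002,.2785,.0285),T);print(st()["joints"].round(2))
E
```

```text
clock: 27.78
tcp_pos: [0.3972, 0.2781, 0.0676]
orientation: [-0.084, 0.937, 0.029, 0.338]
force: [-0.1, -0.8, -0.3]
opening: 0.651
shift [ 0.075 -0.     0.107] turn [ 0.    -0.004  0.003]
[ 0.68 -0.38  2.51 -0.71  0.49 -0.53]
```

```bash
python3 -m handwheel '[[[0.02,0,0.03],[0,0,0],0.35],[[0.04,0,0.06],[0,0,0],0.35],[[0.06,0,0.09],[0,0,0],0.35],[[0.075,0,0.107],[0,-0.004,0],0.45],[[0.075,0,0.107],[0,-0.004,0],0.55],[[0.075,0,0.107],[0,-0.004,0],0.58],[[0.075,0,0.107],[0,-0.004,0],0.59],[[0.075,0,0.107],[0,-0.004,0],0.59]]'
cat > arc.py <<'E'
from h import *
s=st();print(s["tcp_pos"],s["opening"],s["force"].round(1),s["joints"].round(2))
c=R.from_quat(s["orientation"]);y=np.radians(10);ex=np.array([np.cos(y),np.sin(y),0]);ey=np.array([-ex[1],ex[0],0]);ez=np.array([0,0,1.])
b=lambda t:-(.075*np.sin(t)+.005*np.cos(t))*ex+(.075*np.cos(t)-.005*np.sin(t))*ez
p0=np.array([.4002,.2785,.0285]);tz0=np.array([.633,.112,-.766])
for t in np.arange(1.5,-.01,-.075):
    d=1.5-t;rot=R.from_rotvec(d*ey)
    P=p0+.008*tz0+b(t)-b(1.5)-.008*rot.apply(tz0)
    sh=c.inv().apply(P-s["tcp_pos"])/.3
    base=R.from_rotvec(np.radians(-40)*ey)*R.from_matrix(Tdown(np.pi+y))
    w=(c.inv()*rot*base).as_rotvec()/(np.pi/2)
    print(round(t,3),sh.round(3),w.round(3))
E
python3 arc.py
```

```text
clock: 28.45
tcp_pos: [0.4012, 0.2791, 0.0297]
orientation: [-0.084, 0.936, 0.029, 0.341]
force: [0.7, 0.3, -0.1]
opening: 0.42
[0.40120646 0.27910459 0.02968585] 0.4203645541308272 [ 0.7  0.3 -0.1] [ 0.67 -0.27  2.52 -0.9   0.4  -0.32]
1.5 [ 0.005 -0.001  0.001] [0.    0.001 0.003]
1.425 [-0.009 -0.001 -0.013] [0.    0.048 0.003]
1.35 [-0.025 -0.001 -0.026] [0.    0.096 0.003]
1.275 [-0.042 -0.002 -0.037] [0.    0.144 0.003]
1.2 [-0.059 -0.002 -0.047] [-0.     0.192  0.003]
1.125 [-0.077 -0.002 -0.056] [-0.     0.239  0.003]
1.05 [-0.096 -0.002 -0.064] [-0.     0.287  0.003]
0.975 [-0.115 -0.002 -0.07 ] [-0.     0.335  0.003]
0.9 [-0.135 -0.002 -0.074] [-0.     0.382  0.003]
0.825 [-0.154 -0.002 -0.077] [-0.001  0.43   0.003]
0.75 [-0.175 -0.002 -0.079] [-0.001  0.478  0.003]
0.675 [-0.195 -0.002 -0.079] [-0.001  0.526  0.003]
0.6 [-0.215 -0.002 -0.078] [-0.001  0.573  0.003]
0.525 [-0.235 -0.002 -0.075] [-0.001  0.621  0.003]
0.45 [-0.254 -0.002 -0.07 ] [-0.001  0.669  0.003]
0.375 [-0.274 -0.003 -0.064] [-0.001  0.717  0.003]
0.3 [-0.292 -0.003 -0.057] [-0.001  0.764  0.003]
0.225 [-0.311 -0.003 -0.048] [-0.001  0.812  0.003]
0.15 [-0.328 -0.003 -0.038] [-0.002  0.86   0.003]
0.075 [-0.345 -0.003 -0.027] [-0.002  0.908  0.003]
0.0 [-0.36  -0.003 -0.015] [-0.002  0.955  0.003]
```

```bash
python3 -m handwheel '[[[0.005,0,0],[0,0,0],0.61],[[0.005,0,0],[0,0,0],0.62],[[-0.009,0,-0.013],[0,0.048,0.003],0.62],[[-0.025,0,-0.026],[0,0.096,0.003],0.62],[[-0.042,0,-0.037],[0,0.144,0.003],0.62],[[-0.059,0,-0.047],[0,0.192,0.003],0.62],[[-0.077,0,-0.056],[0,0.239,0.003],0.62],[[-0.096,0,-0.064],[0,0.287,0.003],0.62]]'
python3 arc.py
python3 - <<'E'
from h import *
c=cam("side");w=cam("wrist")
im=np.hstack([cv2.resize(w["color"],(400,300)),cv2.resize(c["color"][145:215,250:350],(400,300),interpolation=cv2.INTER_CUBIC)]);cv2.imwrite("pics/c3.png",im)
E
```

```text
clock: 29.12
tcp_pos: [0.4109, 0.2813, 0.064]
orientation: [-0.087, 0.989, 0.011, 0.122]
force: [1.5, -0.5, -1.3]
opening: 0.398
[0.41086149 0.28129744 0.06404265] 0.3983344766785223 [ 1.5 -0.5 -1.3] [ 0.54 -0.18  2.26 -0.12  0.84 -1.14]
1.5 [ 0.064 -0.003  0.106] [ 0.001 -0.288 -0.   ]
1.425 [ 0.057 -0.003  0.087] [ 0.001 -0.24  -0.   ]
1.35 [ 0.049 -0.003  0.069] [ 0.001 -0.193 -0.   ]
1.275 [ 0.039 -0.003  0.051] [ 0.001 -0.145 -0.   ]
1.2 [ 0.028 -0.003  0.035] [ 0.001 -0.097 -0.   ]
1.125 [ 0.015 -0.003  0.019] [ 0.001 -0.049  0.   ]
1.05 [ 0.002 -0.003  0.004] [ 0.001 -0.002  0.   ]
0.975 [-0.013 -0.003 -0.01 ] [0.001 0.046 0.   ]
0.9 [-0.029 -0.003 -0.023] [0.001 0.094 0.   ]
0.825 [-0.045 -0.003 -0.034] [0.001 0.142 0.   ]
0.75 [-0.063 -0.003 -0.044] [0.001 0.189 0.   ]
0.675 [-0.081 -0.003 -0.053] [0.001 0.237 0.   ]
0.6 [-0.099 -0.003 -0.061] [0.001 0.285 0.   ]
0.525 [-0.118 -0.003 -0.067] [0.001 0.333 0.   ]
0.45 [-0.138 -0.003 -0.072] [0.001 0.38  0.   ]
0.375 [-0.158 -0.003 -0.075] [0.001 0.428 0.   ]
0.3 [-0.178 -0.003 -0.076] [0.001 0.476 0.   ]
0.225 [-0.198 -0.003 -0.077] [0.001 0.524 0.   ]
0.15 [-0.218 -0.003 -0.075] [0.001 0.571 0.   ]
0.075 [-0.238 -0.003 -0.072] [0.001 0.619 0.   ]
0.0 [-0.258 -0.003 -0.068] [0.001 0.667 0.   ]
```

View pics/c3.png

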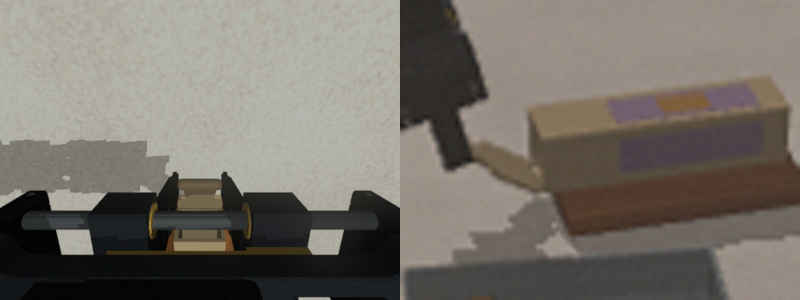

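Works: spout about 60° down, carton still in place. That was picture 14, so I'll rely on numeric checks from here. Continue the arc.

```bash
python3 -m handwheel '[[[-0.013,0,-0.01],[0,0.046,0],0.62],[[-0.029,0,-0.023],[0,0.094,0],0.62],[[-0.045,0,-0.034],[0,0.142,0],0.62],[[-0.063,0,-0.044],[0,0.189,0],0.62],[[-0.081,0,-0.053],[0,0.237,0],0.62],[[-0.099,0,-0.061],[0,0.285,0],0.62],[[-0.118,0,-0.067],[0,0.333,0],0.62],[[-0.138,0,-0.072],[0,0.38,0],0.62]]'
python3 arc.py | grep -v '^1\.'
```

```text
clock: 29.88
tcp_pos: [0.4475, 0.2878, 0.0963]
orientation: [-0.085, 0.981, -0.015, -0.172]
force: [0.2, 0.5, -1.4]
opening: 0.394
[0.44753456 0.28776535 0.09631117] 0.3944224312198407 [ 0.2  0.5 -1.4] [ 0.43  0.19  1.84  0.09  1.45 -1.34]
0.975 [ 0.075 -0.003  0.128] [ 0.    -0.331 -0.001]
0.9 [ 0.069 -0.003  0.109] [ 0.    -0.283 -0.001]
0.825 [ 0.062 -0.003  0.09 ] [ 0.    -0.235 -0.001]
0.75 [ 0.053 -0.003  0.072] [ 0.    -0.188 -0.001]
0.675 [ 0.043 -0.003  0.054] [ 0.    -0.14  -0.001]
0.6 [ 0.032 -0.003  0.037] [ 0.001 -0.092 -0.001]
0.525 [ 0.019 -0.003  0.022] [ 0.001 -0.044 -0.001]
0.45 [ 0.006 -0.003  0.007] [ 0.001  0.003 -0.001]
0.375 [-0.009 -0.003 -0.007] [ 0.001  0.051 -0.001]
0.3 [-0.025 -0.003 -0.019] [ 0.001  0.099 -0.001]
0.225 [-0.041 -0.003 -0.031] [ 0.001  0.147 -0.001]
0.15 [-0.059 -0.003 -0.041] [ 0.001  0.194 -0.001]
0.075 [-0.077 -0.003 -0.05 ] [ 0.001  0.242 -0.001]
0.0 [-0.096 -0.003 -0.057] [ 0.001  0.29  -0.001]
```

```bash
python3 -m handwheel '[[[-0.009,0,-0.007],[0,0.051,0],0.62],[[-0.025,0,-0.019],[0,0.099,0],0.62],[[-0.041,0,-0.031],[0,0.147,0],0.62],[[-0.059,0,-0.041],[0,0.194,0],0.62],[[-0.077,0,-0.05],[0,0.242,0],0.62],[[-0.098,0,-0.058],[0,0.29,0],0.62],[[-0.098,0,-0.058],[0,0.29,0],0.62],[[-0.098,0,-0.058],[0,0.29,0],0.62]]'
python3 -m handwheel '[[[0,0,0],[0,0,0],0.5],[[0,0,0],[0,0,0],0.4],[[0,0,0],[0,0,0],0.4],[[0,0,0],[0,0,0],0.4],[[0,0,0],[0,0,0],0.4],[[0,0,-0.05],[0,0,0],0.4],[[0,0,-0.15],[0,0,0],0.4],[[0,0,-0.25],[0,0,0],0.4]]'
python3 - <<'E'
from h import *
goto((.50,.2,.3),Tdown(np.pi+.17))
E
```

```text
clock: 30.55
tcp_pos: [0.4801, 0.2934, 0.1013]
orientation: [-0.079, 0.917, -0.035, -0.39]
force: [-0.8, -0.1, 1.1]
opening: 0.399
clock: 31.22
tcp_pos: [0.5327, 0.3026, 0.1532]
orientation: [-0.079, 0.916, -0.035, -0.391]
force: [1.1, 0.3, 0.1]
opening: 0.601
shift [ 0.467 -0.319 -0.218] turn [-0.002 -0.513  0.001]
```

```bash
python3 -m handwheel '[[[0,0,-0.1],[0,0,0],0.4],[[0,0,-0.22],[0,-0.06,0],0.4],[[0.1,0,-0.32],[0,-0.13,0],0.4],[[0.25,-0.1,-0.4],[0,-0.2,0],0.4],[[0.4,-0.2,-0.4],[0,-0.28,0],0.4],[[0.5,-0.3,-0.35],[0,-0.36,0],0.4],[[0.55,-0.4,-0.3],[0,-0.44,0],0.4],[[0.6,-0.5,-0.3],[0,-0.513,0],0.4]]'
python3 -m handwheel '[[[0,0,0],[0,0,0],0.4],[[0,0,0],[0,0,0],0.4]]'
python3 - <<'E'
from h import *
s=st();print(s["joints"].round(2));goto((.50,-.34,.33),Tdown(np.pi))
E
```

```text
clock: 31.88
tcp_pos: [0.5027, 0.158, 0.344]
orientation: [-0.087, 0.996, -0.001, 0.005]
force: [0.7, -1.3, -0.3]
opening: 0.597
clock: 32.05
tcp_pos: [0.5006, 0.1566, 0.3474]
orientation: [-0.086, 0.996, -0.001, 0.008]
force: [0.5, 0.7, 1.3]
opening: 0.599
[ 0.2  -0.21  1.78 -0.    1.56 -1.54]
shift [ 0.288 -1.63   0.058] turn [-0.001  0.011  0.11 ]
```

```bash
python3 -m handwheel '[[[0.02,-0.1,0],[0,0,0.01],0.35],[[0.04,-0.22,0],[0,0,0.03],0.35],[[0.07,-0.34,0],[0,0,0.05],0.35],[[0.1,-0.46,0.02],[0,0,0.07],0.35],[[0.12,-0.58,0.02],[0,0,0.09],0.35],[[0.14,-0.7,0.03],[0,0,0.11],0.35],[[0.16,-0.82,0.03],[0,0,0.11],0.35],[[0.17,-0.94,0.03],[0,0,0.11],0.35]]'
python3 -m handwheel '[[[0,-0.1,0],[0,0,0],0.35],[[0,-0.22,0],[0,0,0],0.35],[[0,-0.34,0],[0,0,0],0.35],[[0,-0.46,0],[0,0,0],0.35],[[0,-0.58,0],[0,0,0],0.35],[[0,-0.66,0],[0,0,0],0.35],[[0,-0.68,0],[0,0,0],0.35],[[0,-0.68,0],[0,0,0],0.35]]'
python3 - <<'E'
from h import *
import pickle
s=st();print(s["tcp_pos"],s["joints"].round(2))
I={n:cam(n) for n in("scene","side","wrist")};pickle.dump(I,open("k.pkl","wb"))
rz=lambda a,w,h:cv2.resize(a,(w,h),interpolation=cv2.INTER_CUBIC)
im=np.zeros((600,800,3),np.uint8)
im[:280,:400]=rz(I["scene"]["color"][155:225,365:465],400,280)
im[:280,400:]=rz(I["side"]["color"][145:215,265:365],400,280)
im[280:600,:400]=rz(I["scene"]["color"][180:280,260:385],400,320)
im[280:580,400:]=rz(I["wrist"]["color"],400,300)
cv2.imwrite("pics/k.png",im)
E
```

```text
clock: 32.72
tcp_pos: [0.4996, -0.1315, 0.337]
orientation: [-0.0, 1.0, 0.001, 0.007]
force: [1.0, 0.8, 0.0]
opening: 0.651
clock: 33.38
tcp_pos: [0.5004, -0.3369, 0.3347]
orientation: [0.001, 1.0, 0.002, 0.006]
force: [0.8, 0.7, -0.5]
opening: 0.65
[ 0.50042849 -0.3368942   0.33466946] [-0.69 -0.03  1.63  0.01  1.53 -2.26]
```

View pics/k.png

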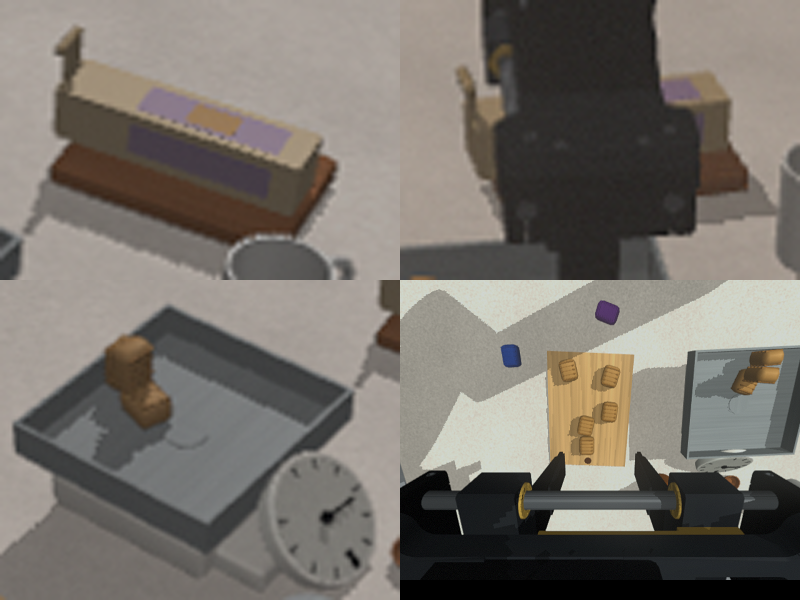

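Spout looks shut and carton sits on its board (top left). Needle at about 90 g (crop (358,497)); three biscuits are in the tray's far corner. Loose biscuits in the wrist quarter at (569,370), (609,377), (609,412), (586,426), (586,446): one has been knocked next to another. I'll segment numerically.

```bash
cat > bis.py <<'E'
from h import *
def biscuits(c,z=.019):
    g=cv2.GaussianBlur(c["color"],(5,5),0);lab=cv2.cvtColor(g,cv2.COLOR_BGR2LAB).astype(float)
    hsv=cv2.cvtColor(g,cv2.COLOR_BGR2HSV)
    # biscuits: darker wood-hued pixels on the board
    m=((hsv[...,0]>8)&(hsv[...,0]<26)&(hsv[...,1]>100)).astype(np.uint8)
    m[300:]=0
    return m,hsv,g
E
python3 - <<'E'
from bis import *
import pickle
c=pickle.load(open("k.pkl","rb"))["wrist"]
m,hsv,g=biscuits(c)
for p in [(270,144),(334,155),(334,211),(298,234),(298,266),(250,140),(300,180),(350,250)]:
    print(p,plane(c,*p,.032).round(3),hsv[p[1]-3:p[1]+4:3,p[0]-3:p[0]+4:3].reshape(-1,3).tolist())
# bar / spout check
S=pickle.load(open("k.pkl","rb"))["scene"];D=pickle.load(open("k.pkl","rb"))["side"]
o1,d1=ray(S,365+68/4,155+45/4);o2,d2=ray(D,265+464/4-100,145+82/4)
k=np.linalg.lstsq(np.column_stack([d1,-d2]),o2-o1,rcond=None)[0];print("bar",o1+k[0]*d1,o2+k[1]*d2)
a=[plane(S,365+x/4-.4,155+v/4-.4,.066) for x,v in((75,62),(58,95),(307,168),(322,137))];print(np.array(a).round(3),np.mean(a,0))
E
```

```text
(270, 144) [ 0.426 -0.4    0.032] [[18, 141, 173], [18, 141, 177], [17, 141, 181], [17, 144, 165], [17, 144, 165], [17, 143, 169], [17, 143, 168], [18, 142, 172], [18, 142, 176]]
(334, 155) [ 0.44  -0.316  0.032] [[17, 145, 164], [18, 142, 171], [18, 141, 175], [17, 142, 167], [17, 143, 166], [17, 144, 165], [18, 144, 167], [18, 143, 171], [18, 143, 173]]
(334, 211) [ 0.516 -0.315  0.032] [[18, 146, 166], [18, 146, 169], [18, 147, 167], [18, 148, 164], [18, 146, 169], [17, 145, 172], [18, 147, 165], [18, 147, 166], [18, 147, 166]]
(298, 234) [ 0.549 -0.366  0.032] [[18, 146, 169], [18, 147, 168], [17, 149, 168], [18, 147, 166], [18, 148, 171], [18, 147, 175], [18, 147, 167], [18, 147, 166], [17, 150, 167]]
(298, 266) [ 0.598 -0.367  0.032] [[18, 146, 161], [18, 145, 165], [18, 146, 168], [18, 146, 168], [17, 146, 170], [17, 145, 172], [17, 145, 167], [18, 145, 169], [18, 145, 171]]
(250, 140) [ 0.421 -0.426  0.032] [[18, 113, 142], [18, 113, 142], [18, 116, 125], [18, 113, 142], [18, 113, 142], [18, 116, 132], [18, 113, 142], [18, 115, 142], [18, 114, 139]]
(300, 180) [ 0.473 -0.361  0.032] [[18, 120, 198], [18, 120, 206], [18, 120, 206], [18, 121, 198], [18, 120, 206], [18, 121, 205], [18, 120, 197], [18, 120, 206], [18, 121, 205]]
(350, 250) [ 0.573 -0.291  0.032] [[18, 119, 186], [18, 120, 187], [18, 118, 194], [18, 119, 185], [18, 119, 188], [18, 118, 194], [18, 119, 186], [18, 119, 190], [18, 119, 195]]
bar [0.47142743 0.29577889 0.08995257] [0.47076365 0.29662417 0.09154194]
[[0.469 0.311 0.066]
 [0.485 0.263 0.066]
 [0.687 0.311 0.066]
 [0.675 0.355 0.066]] [0.57900641 0.30997315 0.066     ]
```

```bash
cat > bis.py <<'E'
from h import *
def biscuits(c,sat=132,rmax=300,show=True):
    g=cv2.GaussianBlur(c["color"],(5,5),0);hsv=cv2.cvtColor(g,cv2.COLOR_BGR2HSV)
    m=((hsv[...,0]>10)&(hsv[...,0]<26)&(hsv[...,1]>sat)).astype(np.uint8);m[rmax:]=0
    m=cv2.morphologyEx(m,cv2.MORPH_OPEN,np.ones((5,5)))
    out=[]
    for k in cv2.findContours(m,cv2.RETR_EXTERNAL,cv2.CHAIN_APPROX_NONE)[0]:
        if cv2.contourArea(k)<200:continue
        # metric outline at biscuit mid-top height
        P=np.array([plane(c,*p[0],.026)[:2] for p in k],np.float32)
        (x,y),(w,h),a=cv2.minAreaRect(P*1000)
        if w<h: a+=90;w,h=h,w
        out.append((x/1000,y/1000,w,h,(a+90)%180-90)); print("pos %.3f %.3f  size %.0f x %.0f long-axis yaw %.0f"%out[-1])
    return out
E
python3 - <<'E'
from bis import *
import pickle
c=pickle.load(open("k.pkl","rb"))["wrist"]
biscuits(c)
E
```

```text
pos 0.573 -0.368  size 96 x 38 long-axis yaw -0
pos 0.517 -0.313  size 46 x 35 long-axis yaw -8
pos 0.463 -0.011  size 30 x 22 long-axis yaw -90
pos 0.436 0.029  size 39 x 30 long-axis yaw -90
pos 0.439 -0.312  size 43 x 33 long-axis yaw -17
pos 0.426 -0.402  size 43 x 34 long-axis yaw 13
pos 0.400 0.033  size 31 x 28 long-axis yaw -84
```

```bash
python3 - <<'E'
from h import *
goto((.517,-.313,.022),Tdown(np.pi-np.radians(8)))
E
```

```text
shift [-0.041  0.068  1.048] turn [0.002 0.008 0.09 ]
```

```bash
python3 -m handwheel '[[[-0.02,0.04,0.12],[0,0.008,0.05],0.45],[[-0.041,0.07,0.25],[0,0.008,0.09],0.45],[[-0.041,0.07,0.38],[0,0.008,0.09],0.45],[[-0.041,0.07,0.51],[0,0.008,0.09],0.45],[[-0.041,0.07,0.64],[0,0.008,0.09],0.45],[[-0.041,0.07,0.74],[0,0.008,0.09],0.45],[[-0.041,0.07,0.78],[0,0.008,0.09],0.45],[[-0.041,0.07,0.78],[0,0.008,0.09],0.45]]'
python3 - <<'E'
from bis import *
c=cam("wrist");biscuits(c)
goto((.517,-.313,.022),Tdown(np.pi-np.radians(8)))
E
```

```text
clock: 34.2
tcp_pos: [0.5142, -0.3099, 0.0987]
orientation: [0.069, 0.998, 0.004, -0.003]
force: [-1.1, -0.1, -0.2]
opening: 0.552
pos 0.530 -0.371  size 20 x 15 long-axis yaw 82
pos 0.516 -0.313  size 47 x 35 long-axis yaw -7
pos 0.439 -0.312  size 45 x 35 long-axis yaw -16
pos 0.427 -0.401  size 45 x 39 long-axis yaw 11
shift [-0.005 -0.006  0.266] turn [ 0.003 -0.001  0.001]
```

```bash
python3 -m handwheel '[[[-0.005,-0.008,0.09],[0,0,0],0.45],[[-0.005,-0.008,0.17],[0,0,0],0.45],[[-0.005,-0.008,0.23],[0,0,0],0.45],[[-0.005,-0.008,0.255],[0,0,0],0.45],[[-0.005,-0.008,0.255],[0,0,0],0.45],[[-0.005,-0.008,0.255],[0,0,0],0.6],[[-0.005,-0.008,0.255],[0,0,0],0.8],[[-0.005,-0.008,0.255],[0,0,0],1]]'
python3 -m handwheel '[[[0,0,0],[0,0,0],1],[[0,0,0],[0,0,0],1],[[0,0,-0.05],[0,0,0],1],[[0,0,-0.15],[0,0,0],1],[[0,0,-0.27],[0,0,0],1],[[0,0,-0.39],[0,0,0],1],[[0,0,-0.48],[0,0,0],1],[[0,0,-0.5],[0,0,0],1]]'
python3 - <<'E'
from h import *
goto((.53,-.10,.087),Tdown(np.pi))
E
```

```text
clock: 34.92
tcp_pos: [0.5183, -0.3146, 0.0278]
orientation: [0.069, 0.998, 0.001, 0.001]
force: [-0.1, 0.1, -0.1]
opening: 0.399
clock: 35.58
tcp_pos: [0.5205, -0.3169, 0.1852]
orientation: [0.069, 0.998, -0.002, 0.006]
force: [0.9, -0.3, 2.1]
opening: 0.378
shift [0.072 0.721 0.325] turn [-0.002  0.007 -0.088]
```

```bash
python3 -m handwheel '[[[0.01,0.1,0],[0,0,-0.02],1],[[0.02,0.22,0],[0,0,-0.05],1],[[0.04,0.35,0],[0,0,-0.088],1],[[0.05,0.48,0],[0,0,-0.088],1],[[0.06,0.6,0],[0,0,-0.088],1],[[0.07,0.7,0],[0,0,-0.088],1],[[0.07,0.72,0.06],[0,0,-0.088],1],[[0.07,0.72,0.12],[0,0,-0.088],1]]'
python3 - <<'E'
from h import *
goto((.53,-.10,.092),Tdown(np.pi))
E
```

```text
clock: 36.25
tcp_pos: [0.5305, -0.098, 0.1487]
orientation: [-0.002, 1.0, -0.002, 0.007]
force: [-0.0, -0.1, -0.3]
opening: 0.377
shift [ 0.004 -0.006  0.189] turn [-0.003  0.009  0.002]
```

```bash
python3 -m handwheel '[[[0,0,0.06],[0,0,0],1],[[0,0,0.12],[0,0,0],1],[[0,0,0.16],[0,0,0],1],[[0,0,0.185],[0,0,0],1],[[0,0,0.185],[0,0,0],0.8],[[0,0,0.185],[0,0,0],0.5],[[0,0,0.185],[0,0,0],0.45],[[0,0,0.185],[0,0,0],0.45]]'
python3 -m handwheel '[[[0,0,-0.06],[0,0,0],0.45],[[0,0,-0.16],[0,0,0],0.45],[[0,0,-0.26],[0,0,0],0.45],[[0,0,-0.32],[0,0,0],0.45],[[0,0,-0.32],[0,0,0],0.45]]'
python3 - <<'E'
from h import *
goto((.439,-.312,.11),Tdown(np.pi-np.radians(16)))
E
```

```text
clock: 36.92
tcp_pos: [0.5323, -0.0987, 0.0946]
orientation: [-0.002, 1.0, -0.003, 0.008]
force: [-0.3, 0.2, -0.8]
opening: 0.521
clock: 37.33
tcp_pos: [0.534, -0.0992, 0.1975]
orientation: [-0.002, 1.0, -0.004, 0.014]
force: [0.3, -1.0, -0.0]
opening: 0.553
shift [ 0.327 -0.706  0.289] turn [-0.003  0.018  0.18 ]
```

```bash
python3 -m handwheel '[[[0.05,-0.1,0],[0,0.01,0.04],0.45],[[0.1,-0.21,0],[0,0.018,0.08],0.45],[[0.15,-0.32,0],[0,0.018,0.12],0.45],[[0.2,-0.43,0.03],[0,0.018,0.18],0.45],[[0.25,-0.54,0.1],[0,0.018,0.18],0.45],[[0.3,-0.65,0.18],[0,0.018,0.18],0.45],[[0.327,-0.706,0.27],[0,0.018,0.18],0.45],[[0.327,-0.706,0.289],[0,0.018,0.18],0.45]]'
python3 - <<'E'
from bis import *
c=cam("wrist");biscuits(c)
goto((.439,-.312,.027),Tdown(np.pi-np.radians(16)))
E
```

```text
clock: 38.0
tcp_pos: [0.435, -0.313, 0.1048]
orientation: [0.141, 0.99, -0.001, -0.003]
force: [-1.2, 0.8, -0.2]
opening: 0.554
pos 0.425 -0.401  size 45 x 41 long-axis yaw 11
pos 0.438 -0.312  size 46 x 35 long-axis yaw -16
shift [-0.012  0.001  0.261] turn [-0.001 -0.004 -0.002]
```

```bash
python3 -m handwheel '[[[-0.012,0,0.09],[0,0,0],0.45],[[-0.012,0,0.17],[0,0,0],0.45],[[-0.012,0,0.23],[0,0,0],0.45],[[-0.012,0,0.265],[0,0,0],0.45],[[-0.012,0,0.265],[0,0,0],0.45],[[-0.012,0,0.265],[0,0,0],0.6],[[-0.012,0,0.265],[0,0,0],0.8],[[-0.012,0,0.265],[0,0,0],1]]'
python3 -m handwheel '[[[0,0,0],[0,0,0],1],[[0,0,0],[0,0,0],1],[[0,0,-0.05],[0,0,0],1],[[0,0,-0.15],[0,0,0],1],[[0,0,-0.27],[0,0,0],1],[[0,0,-0.39],[0,0,0],1],[[0,0,-0.48],[0,0,0],1],[[0,0,-0.5],[0,0,0],1]]'
python3 - <<'E'
from h import *
goto((.455,-.105,.15),Tdown(np.pi))
E
```

```text
clock: 38.72
tcp_pos: [0.4401, -0.3131, 0.0276]
orientation: [0.141, 0.99, -0.001, -0.002]
force: [0.2, 0.3, 0.1]
opening: 0.39
clock: 39.38
tcp_pos: [0.4432, -0.3151, 0.1847]
orientation: [0.141, 0.99, -0.004, 0.003]
force: [-0.4, -1.6, 1.3]
opening: 0.374
shift [0.158 0.684 0.11 ] turn [-0.005  0.004 -0.18 ]
```

```bash
python3 -m handwheel '[[[0.02,0.1,0],[0,0,-0.04],1],[[0.04,0.21,0],[0,0,-0.08],1],[[0.07,0.33,0],[0,0,-0.12],1],[[0.1,0.45,0],[0,0,-0.16],1],[[0.13,0.57,0],[0,0,-0.18],1],[[0.15,0.65,0],[0,0,-0.18],1],[[0.158,0.684,0.06],[0,0,-0.18],1],[[0.158,0.684,0.11],[0,0,-0.18],1]]'
python3 - <<'E'
from h import *
goto((.455,-.105,.090),Tdown(np.pi))
E
```

```text
clock: 40.05
tcp_pos: [0.4552, -0.1029, 0.1495]
orientation: [-0.002, 1.0, -0.004, 0.003]
force: [-0.2, -1.0, -0.0]
opening: 0.38
shift [ 0.002 -0.005  0.199] turn [-0.005  0.004  0.002]
```

```bash
python3 -m handwheel '[[[0,0,0.06],[0,0,0],1],[[0,0,0.12],[0,0,0],1],[[0,0,0.17],[0,0,0],1],[[0,0,0.195],[0,0,0],1],[[0,0,0.195],[0,0,0],0.8],[[0,0,0.195],[0,0,0],0.5],[[0,0,0.195],[0,0,0],0.45],[[0,0,0.195],[0,0,0],0.45]]'
python3 -m handwheel '[[[0,0,-0.06],[0,0,0],0.45],[[0,0,-0.16],[0,0,0],0.45],[[0,0,-0.26],[0,0,0],0.45],[[0,0,-0.32],[0,0,0],0.45],[[0,0,-0.32],[0,0,0],0.45]]'
python3 - <<'E'
from h import *
goto((.425,-.401,.11),Tdown(np.pi+np.radians(12)))
E
```

```text
clock: 40.72
tcp_pos: [0.4565, -0.1038, 0.0924]
orientation: [-0.002, 1.0, -0.005, 0.004]
force: [0.7, 0.3, -0.5]
opening: 0.521
clock: 41.13
tcp_pos: [0.4589, -0.104, 0.195]
orientation: [-0.002, 1.0, -0.006, 0.01]
force: [0.6, -0.2, 0.3]
opening: 0.549
shift [ 0.122 -0.986  0.294] turn [-0.01   0.011 -0.131]
```

```bash
python3 -m handwheel '[[[0.01,-0.1,0],[0,0.01,-0.03],0.45],[[0.03,-0.22,0],[-0.01,0.01,-0.06],0.45],[[0.05,-0.35,0],[-0.01,0.01,-0.1],0.45],[[0.07,-0.48,0],[-0.01,0.01,-0.131],0.45],[[0.09,-0.61,0.03],[-0.01,0.01,-0.131],0.45],[[0.1,-0.74,0.1],[-0.01,0.01,-0.131],0.45],[[0.122,-0.87,0.2],[-0.01,0.01,-0.131],0.45],[[0.122,-0.97,0.28],[-0.01,0.01,-0.131],0.45]]'
python3 - <<'E'
from bis import *
c=cam("wrist");biscuits(c)
goto((.425,-.401,.027),Tdown(np.pi+np.radians(12)))
E
```

```text
clock: 41.8
tcp_pos: [0.4242, -0.3926, 0.118]
orientation: [-0.104, 0.995, -0.0, 0.001]
force: [1.1, -0.4, 0.1]
opening: 0.548
pos 0.426 -0.403  size 45 x 35 long-axis yaw 12
shift [-0.008 -0.024  0.278] turn [ 0.003 -0.002 -0.002]
```

```bash
python3 -m handwheel '[[[-0.01,-0.03,0.09],[0,0,0],0.45],[[-0.01,-0.03,0.18],[0,0,0],0.45],[[-0.01,-0.03,0.25],[0,0,0],0.45],[[-0.01,-0.03,0.295],[0,0,0],0.45],[[-0.01,-0.03,0.295],[0,0,0],0.45],[[-0.01,-0.03,0.295],[0,0,0],0.6],[[-0.01,-0.03,0.295],[0,0,0],0.8],[[-0.01,-0.03,0.295],[0,0,0],1]]'
python3 -m handwheel '[[[0,0,0],[0,0,0],1],[[0,0,0],[0,0,0],1],[[0,0,-0.05],[0,0,0],1],[[0,0,-0.15],[0,0,0],1],[[0,0,-0.27],[0,0,0],1],[[0,0,-0.39],[0,0,0],1],[[0,0,-0.48],[0,0,0],1],[[0,0,-0.5],[0,0,0],1]]'
python3 - <<'E'
from h import *
goto((.535,-.03,.16),Tdown(np.pi))
E
```

```text
clock: 42.52
tcp_pos: [0.4261, -0.4025, 0.0221]
orientation: [-0.103, 0.995, 0.002, -0.002]
force: [0.6, -0.4, -0.3]
opening: 0.395
clock: 43.18
tcp_pos: [0.4288, -0.4054, 0.179]
orientation: [-0.103, 0.995, -0.002, 0.001]
force: [1.1, -0.2, 0.3]
opening: 0.375
shift [-0.602  1.153  0.059] turn [-0.003  0.002  0.131]
```

```bash
python3 -m handwheel '[[[-0.05,0.1,0],[0,0,0.03],1],[[-0.11,0.21,0],[0,0,0.06],1],[[-0.17,0.33,0],[0,0,0.1],1],[[-0.23,0.45,0],[0,0,0.131],1],[[-0.29,0.57,0],[0,0,0.131],1],[[-0.35,0.69,0],[0,0,0.131],1],[[-0.41,0.81,0],[0,0,0.131],1],[[-0.47,0.93,0],[0,0,0.131],1]]'
python3 -m handwheel '[[[-0.17,0.07,0],[0,0,0],1],[[-0.17,0.14,0],[0,0,0],1],[[-0.17,0.18,0.05],[0,0,0],1],[[-0.17,0.18,0.08],[0,0,0],1]]'
python3 - <<'E'
from h import *
goto((.535,-.03,.081),Tdown(np.pi))
E
```

```text
clock: 43.85
tcp_pos: [0.5093, -0.1014, 0.1768]
orientation: [0.0, 1.0, -0.002, 0.001]
force: [1.2, -0.8, -0.3]
opening: 0.376
clock: 44.18
tcp_pos: [0.5601, -0.0449, 0.1506]
orientation: [-0.002, 1.0, -0.002, -0.0]
force: [-1.0, 0.2, -0.0]
opening: 0.379
shift [0.084 0.051 0.232] turn [-0.002 -0.     0.002]
```

```bash
python3 -m handwheel '[[[0.084,0.06,0],[0,0,0],1],[[0.084,0.06,0.05],[0,0,0],1],[[0.084,0.06,0.12],[0,0,0],1],[[0.084,0.06,0.18],[0,0,0],1],[[0.084,0.06,0.22],[0,0,0],1],[[0.084,0.06,0.228],[0,0,0],1],[[0.084,0.06,0.228],[0,0,0],0.7],[[0.084,0.06,0.228],[0,0,0],0.45]]'
python3 -m handwheel '[[[0,0,0],[0,0,0],0.45],[[0,0,0],[0,0,0],0.45],[[0,0,-0.1],[0,0,0],0.45],[[0,0,-0.22],[0,0,0],0.45],[[0,0,-0.35],[0,0,0],0.45],[[0,0.1,-0.45],[0,0,0],0.45],[[0,0.22,-0.5],[0,0,0],0.45],[[0,0.34,-0.5],[0,0,0],0.45]]'
python3 -m handwheel '[[[0.1,0.1,0],[0,0,0],0.45],[[0.1,0.22,0],[0,0,0],0.45],[[0.1,0.34,0],[0,0,-0.04],0.45],[[0.1,0.46,0],[0,0,-0.08],0.45],[[0.1,0.58,0],[0,0,-0.11],0.45],[[0.1,0.68,0],[0,0,-0.11],0.45],[[0.1,0.68,0],[0,0,-0.11],0.45],[[0.1,0.68,0],[0,0,-0.11],0.45]]'
python3 - <<'E'
from h import *
import pickle
s=st();print(s["tcp_pos"],s["joints"].round(2))
I={n:cam(n) for n in("scene","side","wrist")};pickle.dump(I,open("m.pkl","wb"))
rz=lambda a,w,h:cv2.resize(a,(w,h),interpolation=cv2.INTER_CUBIC)
im=np.zeros((600,800,3),np.uint8)
im[:320,:400]=rz(I["scene"]["color"][180:280,260:385],400,320)
im[320:,:400]=rz(I["scene"]["color"][235:282,335:385],300,280)[:,:300].copy() if False else rz(I["scene"]["color"][230:280,330:401],400,280)
im[:300,400:]=rz(I["wrist"]["color"],400,300)
im[300:600,400:]=rz(I["side"]["color"][270:420,220:420],400,300)
cv2.imwrite("pics/m.png",im)
E
```

```text
clock: 44.85
tcp_pos: [0.5352, -0.0277, 0.0827]
orientation: [-0.001, 1.0, -0.002, 0.0]
force: [0.1, 0.8, 0.5]
opening: 0.407
clock: 45.52
tcp_pos: [0.5378, 0.0756, 0.2398]
orientation: [-0.0, 1.0, -0.001, 0.006]
force: [0.9, -0.0, -0.3]
opening: 0.548
clock: 46.18
tcp_pos: [0.5076, 0.2808, 0.2396]
orientation: [-0.088, 0.996, -0.002, 0.007]
force: [0.0, 0.4, -0.7]
opening: 0.549
[0.50755585 0.28078265 0.23958777] [ 0.42 -0.04  1.8  -0.01  1.37 -1.33]
```

View pics/m.png

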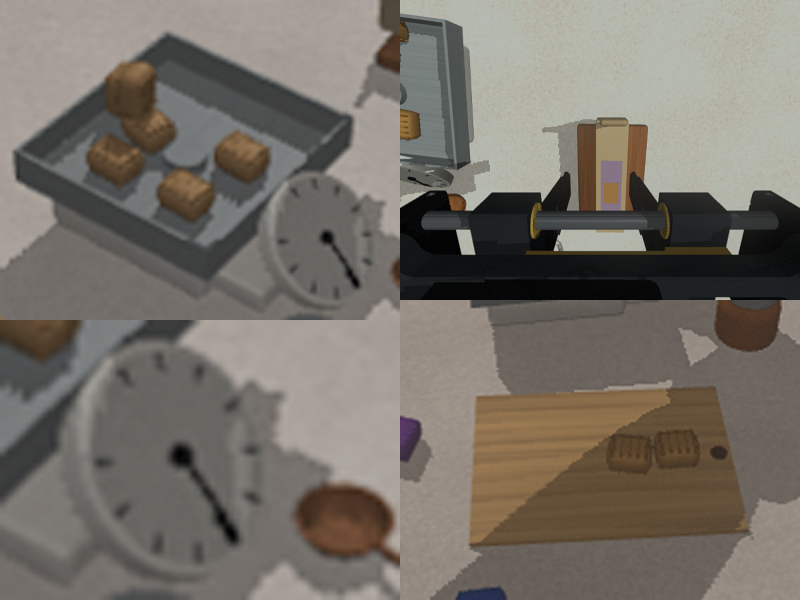

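Needle lies on the broad mark at the bottom; two biscuits remain on their board, five in view in the tray plus one behind (six total). Measure the needle angle on the dial's plane, and the spout, numerically.

```bash
python3 - <<'E'
from h import *
import pickle
S0=pickle.load(open("scene0.pkl","rb"));D0=pickle.load(open("side0.pkl","rb"));K=pickle.load(open("k.pkl","rb"));M=pickle.load(open("m.pkl","rb"))
def ang(c,yaw,ctrpx,rlo,rhi,lab):
    ex=np.array([np.cos(yaw),np.sin(yaw),0]);ey=np.array([-ex[1],ex[0],0]);n=(ex+[0,0,1])/2**.5;up=(np.array([0,0,1])-ex)/2**.5
    P0=np.array([.489,-.053,0])+.153*ex+[0,0,.05]
    def hit(u,v):
        o,d=ray(c,u,v);return o+d*((P0-o)@n)/(d@n)
    g=cv2.cvtColor(c["color"],cv2.COLOR_BGR2GRAY).astype(float)
    C=hit(*ctrpx)
    # sample profile by angle; dial clockwise seen from +n: right = ey (viewed from front, up x n)
    right=np.cross(up,n);right/=np.linalg.norm(right)
    A=np.radians(np.arange(0,360,1.));prof=[]
    for a in A:
        q=[proj(c,C+r*(np.cos(a)*up+np.sin(a)*right)) for r in np.linspace(rlo,rhi,8)]
        prof.append(np.mean([cv2.getRectSubPix(g.astype(np.float32),(1,1),tuple(map(float,x)))[0,0] for x in q]))
    p=np.array(prof);k=np.argmin(p);w=np.array([(k+i)%360 for i in range(-10,11)]);wt=np.clip(np.median(p)-p[w],0,None)
    print(lab,"centre",C.round(3),"angle",round(k+float((wt*np.arange(-10,11)).sum()/wt.sum()),1),"dark",p.min().round(),np.median(p).round())
cs=(260+326/3.2-.4,180+(517-280)/3.2-.4)
for yaw in(.03,.05):
    ang(S0,yaw,cs,.012,.034,"scene start needle (0)");ang(K["scene"],yaw,cs,.012,.034,"scene 3 biscuits")
    ang(K["scene"],yaw,cs,.044,.053,"broad mark (180)");ang(M["scene"],yaw,cs,.012,.034,"scene now")
# spout/bar from wrist, above
c=M["wrist"];print("bar",plane(c,(597-400)*1.6,122*1.6,.096),plane(c,(628-400)*1.6,122*1.6,.096))
h=(plane(c,(597-400)*1.6,126*1.6,.066)+plane(c,(628-400)*1.6,126*1.6,.066))/2;print("end edge",h)
E
```

```text
scene start needle (0) centre [ 0.641 -0.042  0.051] angle -0.2 dark 55.0 117.0
scene 3 biscuits centre [ 0.641 -0.042  0.051] angle 97.5 dark 60.0 120.0
broad mark (180) centre [ 0.641 -0.042  0.051] angle 180.5 dark 35.0 119.0
scene now centre [ 0.641 -0.042  0.051] angle 176.9 dark 51.0 102.0
scene start needle (0) centre [ 0.641 -0.042  0.05 ] angle 0.7 dark 55.0 117.0
scene 3 biscuits centre [ 0.641 -0.042  0.05 ] angle 98.5 dark 59.0 120.0
broad mark (180) centre [ 0.641 -0.042  0.05 ] angle 181.3 dark 35.0 119.0
scene now centre [ 0.641 -0.042  0.05 ] angle 177.3 dark 51.0 102.0
bar [0.47578357 0.26762042 0.096     ] [0.46814967 0.31127408 0.096     ]
end edge [0.48277302 0.2931426  0.066     ]
```

Calibrated on the 0 needle and the broad mark, the scale reads about 176.5 g: just short of 180, so one more biscuit (about 206 g, still less than a biscuit over). The spout is nearly shut (bar within about 6 mm, ≲0.1 rad). Back to the biscuit board.

```bash
python3 -m handwheel '[[[0,-0.1,-0.05],[0,0,0.02],0.45],[[0,-0.22,-0.1],[0,0,0.05],0.45],[[0,-0.35,-0.1],[0,0,0.08],0.45],[[0,-0.48,-0.1],[0,0,0.11],0.45],[[0,-0.61,-0.1],[0,0,0.11],0.45],[[0,-0.74,-0.1],[0,0,0.11],0.45],[[0,-0.87,-0.1],[0,0,0.11],0.45],[[0,-1,-0.1],[0,0,0.11],0.45]]'
python3 -m handwheel '[[[0,-0.1,0],[0,0,0],0.45],[[0,-0.22,0],[0,0,0],0.45],[[0,-0.35,0],[0,0,0],0.45],[[0,-0.48,0],[0,0,0],0.45],[[0,-0.61,0],[0,0,0],0.45],[[0,-0.74,0],[0,0,0],0.45],[[0,-0.87,0],[0,0,0],0.45],[[0,-1,0],[0,0,0],0.45]]'
python3 - <<'E'
from h import *
goto((.573,-.367,.20),Tdown(np.pi))
E
```

```text
clock: 47.0
tcp_pos: [0.5585, -0.0203, 0.2713]
orientation: [0.001, 1.0, -0.002, 0.007]
force: [0.2, 0.8, 0.2]
opening: 0.549
clock: 47.67
tcp_pos: [0.5561, -0.3235, 0.2727]
orientation: [0.003, 1.0, -0.002, 0.007]
force: [0.4, -0.4, -0.1]
opening: 0.544
shift [-0.053 -0.144  0.244] turn [-0.002  0.009 -0.003]
```

```bash
python3 -m handwheel '[[[-0.02,-0.05,0.05],[0,0.009,0],0.45],[[-0.04,-0.1,0.1],[0,0.009,0],0.45],[[-0.053,-0.144,0.18],[0,0.009,0],0.45],[[-0.053,-0.144,0.24],[0,0.009,0],0.45],[[-0.053,-0.144,0.244],[0,0.009,0],0.45],[[-0.053,-0.144,0.244],[0,0.009,0],0.45]]'
python3 - <<'E'
from bis import *
c=cam("wrist");biscuits(c)
goto((.55,-.367,.11),Tdown(np.pi))
E
```

```text
clock: 48.17
tcp_pos: [0.5711, -0.3675, 0.1984]
orientation: [0.004, 1.0, -0.001, -0.001]
force: [0.2, -0.0, -0.0]
opening: 0.552
pos 0.574 -0.368  size 95 x 39 long-axis yaw -0
pos 0.538 -0.063  size 53 x 14 long-axis yaw 15
pos 0.451 -0.083  size 45 x 8 long-axis yaw 15
shift [0.074 0.003 0.301] turn [-0.002  0.    -0.004]
```

```bash
python3 -m handwheel '[[[0.04,0,0.1],[0,0,0],0.45],[[0.08,0,0.22],[0,0,0],0.45],[[0.08,0,0.34],[0,0,0],0.45],[[0.08,0,0.45],[0,0,0],0.45],[[0.08,0,0.53],[0,0,0],0.45],[[0.08,0,0.57],[0,0,0],0.45],[[0.08,0,0.578],[0,0,0],0.45],[[0.08,0,0.578],[0,0,0],0.6]]'
python3 -m handwheel '[[[0,0,0],[0,0,0],0.8],[[0,0,0],[0,0,0],1],[[0,0,0],[0,0,0],1],[[0,0,0],[0,0,0],1],[[0,0,-0.05],[0,0,0],1],[[0,0,-0.15],[0,0,0],1],[[0,0,-0.27],[0,0,0],1],[[0,0,-0.39],[0,0,0],1]]'
python3 -m handwheel '[[[0,0.08,-0.13],[0,0,0],1],[[0,0.2,-0.15],[0,0,0],1],[[0.05,0.32,-0.15],[0,0,0],1],[[0.1,0.44,-0.15],[0,0,0],1],[[0.15,0.56,-0.15],[0,0,0],1],[[0.17,0.68,-0.15],[0,0,0],1],[[0.17,0.8,-0.15],[0,0,0],1],[[0.17,0.9,-0.15],[0,0,0],1]]'
python3 - <<'E'
from bis import *
goto((.495,-.065,.082),Tdown(np.pi))
E
```

```text
clock: 48.88
tcp_pos: [0.5489, -0.3686, 0.0283]
orientation: [0.003, 1.0, -0.002, 0.001]
force: [0.7, -0.3, 0.9]
opening: 0.516
clock: 49.55
tcp_pos: [0.548, -0.3675, 0.1469]
orientation: [0.003, 1.0, -0.002, 0.0]
force: [0.4, -0.8, -0.2]
opening: 0.377
clock: 50.22
tcp_pos: [0.4979, -0.095, 0.1921]
orientation: [0.003, 1.0, -0.002, 0.001]
force: [0.8, 1.0, 0.1]
opening: 0.374
shift [0.011 0.101 0.367] turn [-0.002  0.001 -0.004]
```

```bash
python3 -m handwheel '[[[0.02,0.06,0.03],[0,0,0],1],[[0.03,0.12,0.1],[0,0,0],1],[[0.03,0.13,0.18],[0,0,0],1],[[0.03,0.13,0.26],[0,0,0],1],[[0.03,0.13,0.305],[0,0,0],1],[[0.03,0.13,0.313],[0,0,0],1],[[0.03,0.13,0.313],[0,0,0],0.7],[[0.03,0.13,0.313],[0,0,0],0.5]]'
python3 -m handwheel '[[[0,0,0],[0,0,0],0.5],[[0,0,0],[0,0,0],0.5],[[0,0,0],[0,0,0],0.5],[[0,0,-0.1],[0,0,0],0.5],[[0,0,-0.22],[0,0,0],0.5],[[0,0,-0.35],[0,0,0],0.5],[[0,0,-0.48],[0,0,0],0.5],[[0,0.1,-0.55],[0,0,0],0.5]]'
python3 -m handwheel '[[[0,0.12,0],[0,0,0],0.5],[[0,0.24,0],[0,0,0],0.5],[[0,0.36,0],[0,0,0],0.5],[[0,0.48,0],[0,0,-0.03],0.5],[[0,0.6,0],[0,0,-0.06],0.5],[[0,0.72,0],[0,0,-0.09],0.5],[[-0.02,0.84,0],[0,0,-0.11],0.5],[[-0.05,0.94,0],[0,0,-0.11],0.5]]'
cat > fin.py <<'E'
from bis import *
import pickle
I={n:cam(n) for n in("scene","side","wrist")};pickle.dump(I,open("f.pkl","wb"));print(st()["tcp_pos"])
c=I["scene"];yaw=.035
ex=np.array([np.cos(yaw),np.sin(yaw),0]);n=(ex+[0,0,1])/2**.5;up=(np.array([0,0,1])-ex)/2**.5;right=np.cross(up,n)
o,d=ray(c,260+326/3.2-.4,180+237/3.2-.4);P0=np.array([.489,-.053,.05])+.153*ex;C=o+d*((P0-o)@n)/(d@n)
g=cv2.cvtColor(c["color"],cv2.COLOR_BGR2GRAY).astype(np.float32)
p=np.array([np.mean([cv2.getRectSubPix(g,(1,1),tuple(map(float,proj(c,C+r*(np.cos(a)*up+np.sin(a)*right)))))[0,0] for r in np.linspace(.012,.034,8)]) for a in np.radians(range(360))])
print("needle",np.argsort(p)[:6],p.min())
# biscuits in scene: blobs at tray/board
hsv=cv2.cvtColor(c["color"],cv2.COLOR_BGR2HSV);m=((hsv[...,0]>8)&(hsv[...,0]<24)&(hsv[...,1]>90)).astype(np.uint8)[185:270,262:372]
k=cv2.connectedComponentsWithStats(m)
for s,q in zip(k[2][1:],k[3][1:]):
    if s[4]>40:print("tray blob px",q.round()+[262,185],s[2:],plane(c,*(q+[262,185]),.075).round(3))
w=I["wrist"];h=cv2.cvtColor(w["color"],cv2.COLOR_BGR2HSV);mm=cv2.inRange(h,(14,55,60),(25,110,255));mm[300:]=0
k=cv2.connectedComponentsWithStats(mm);i=1+np.argmax(k[2][1:,4]);q=k[1]==i
print("carton rows:",[(int(v),int(np.where(q[v])[0].min()),int(np.where(q[v])[0].max())) for v in np.where(q.any(1))[0][::4]][:12])
E
python3 fin.py
```

```text
clock: 50.88
tcp_pos: [0.49, -0.0566, 0.0995]
orientation: [0.003, 1.0, -0.002, 0.002]
force: [0.7, 1.3, -0.4]
opening: 0.405
clock: 51.55
tcp_pos: [0.4913, -0.0288, 0.2704]
orientation: [0.006, 1.0, -0.004, 0.006]
force: [1.3, -0.3, -0.1]
opening: 0.498
clock: 52.22
tcp_pos: [0.5089, 0.2555, 0.269]
orientation: [-0.082, 0.997, -0.004, 0.006]
force: [-0.5, -1.1, 1.0]
opening: 0.501
[0.50935406 0.25463496 0.26833366]
needle [203 202 204 205 201 206] 52.9519
tray blob px [307. 216.] [ 33  32 524] [ 0.442 -0.038  0.075]
tray blob px [295. 230.] [ 18  15 174] [ 0.457 -0.106  0.075]
tray blob px [336. 230.] [ 17  15 179] [ 0.542 -0.03   0.075]
tray blob px [318. 241.] [ 18  16 187] [ 0.533 -0.101  0.075]
carton rows: [(187, 336, 376), (191, 335, 382), (195, 335, 383), (199, 334, 383), (203, 334, 383), (207, 334, 383), (211, 334, 383), (215, 334, 382), (219, 334, 382), (223, 334, 382), (227, 334, 382), (231, 334, 382)]
```

Needle now about 203 g (3.55 rad): inside the window. Check the spout angle by predicting the bar's row for several angles.

```bash
python3 - <<'E'
from h import *
import pickle
w=pickle.load(open("f.pkl","rb"))["wrist"]
e0=(plane(w,335,240,.066)-plane(w,335,200,.066));y=np.arctan2(e0[1],e0[0]);print("carton yaw",np.degrees(y))
h=cv2.cvtColor(w["color"],cv2.COLOR_BGR2HSV)
for v in range(176,206,2):print(v,h[v,356].tolist(),h[v,338].tolist(),h[v,380].tolist())
ex=np.array([np.cos(y),np.sin(y),0])
for cx,cy in((.5805,.3106),):
    H=np.array([cx,cy,.021])-.102*ex
    print("front top edge px",proj(w,H+[0,0,.045]),"board corner -x edge")
    for t in(0,.05,.1,.15,.2):
        b=H-(.075*np.sin(t)+.005*np.cos(t))*ex+np.array([0,0,.075*np.cos(t)-.005*np.sin(t)])
        print(t,"bar centre px",proj(w,b).round(1),"outer",proj(w,b-.005*ex).round(1),"inner",proj(w,b+.005*ex).round(1))
E
```

```text
carton yaw 10.218072417969257
176 [43, 12, 190] [41, 15, 189] [38, 16, 189]
178 [36, 13, 189] [36, 19, 190] [44, 15, 192]
180 [30, 16, 187] [32, 18, 187] [42, 17, 191]
182 [35, 18, 188] [40, 16, 190] [28, 18, 186]
184 [33, 16, 188] [42, 17, 192] [35, 18, 189]
186 [35, 20, 155] [33, 20, 155] [45, 13, 192]
188 [20, 75, 102] [20, 71, 97] [32, 23, 164]
190 [20, 86, 136] [20, 73, 118] [20, 86, 139]
192 [20, 86, 152] [21, 77, 170] [20, 87, 158]
194 [20, 86, 151] [21, 74, 114] [21, 87, 159]
196 [19, 86, 131] [20, 73, 118] [20, 84, 134]
198 [21, 80, 109] [21, 75, 123] [20, 81, 141]
200 [20, 80, 168] [21, 73, 123] [21, 81, 167]
202 [21, 79, 167] [21, 77, 123] [20, 81, 167]
204 [20, 79, 168] [20, 79, 167] [20, 81, 166]
front top edge px [359.87867437 196.29782058] board corner -x edge
0 bar centre px [363.2 196.2] outer [363.4 191.1] inner [363.1 201.3]
0.05 bar centre px [363.3 192.4] outer [363.4 187.3] inner [363.2 197.5]
0.1 bar centre px [363.3 188.5] outer [363.5 183.3] inner [363.2 193.6]
0.15 bar centre px [363.3 184.6] outer [363.5 179.4] inner [363.2 189.7]
0.2 bar centre px [363.3 180.7] outer [363.4 175.5] inner [363.2 185.9]
```

Bar spans rows 187–197, so the spout is at about 0.05–0.07 rad: shut. The gripper is clear of everything, so I'm handing in.

```bash
python3 - <<'E'
from h import *
print(st()["clock"],workorder.close_job())
E
```

```text
the job is handed in; nothing more can be done
52.3667 None
```

The job is handed in at 52.4 s of robot time, and the last checks put everything inside the limits; no verdict was reported.

I pulled the spout down and poured the carton's three biscuits into the tray. The empty carton is laid back on its board with the spout folded shut. I then added four loose biscuits.

**Last checks:**
- **Scale:** the needle reads about 203 g (3.55 rad). With three loose biscuits added it read about 176.5 g, give or take about 2 g, just short of the 180 g mark. That is why I added a fourth.
- **Carton:** its middle is within a few millimetres of its spot and its length is within about 1° of the board's. The spout is at about 0.05–0.07 rad.
- **Spare biscuit:** one was left on its board by my count, but I did not look at that board again after the last pick. One of the loose biscuits had been knocked against another during the run.
- **Mug, jar and spoon:** I kept clear of all three, but did not measure them again at the end.

**What went wrong or disagreed:**
- **First attempt at closing the spout failed.** I pinched the bar too hard and dragged the carton about 60 mm along the board. I put it back and closed the spout by turning the tool with the fold.
- **Tray count is partly indirect.** In the last image the carton's biscuits and the last one I dropped merge into one patch of colour. The count of seven rests on the needle reading and the grips rather than on seeing each one.

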